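Clamp a solenoid valve in a squeeze-release quick clamp

TASK

Clamp the solenoid valve in the quick clamp: first take the small push-in fitting off the clamp bed, where it stands in the jaw's way, and put it down on the bench clear of the clamp; then squeeze the red lock tab against the black thumb rest and, keeping it squeezed, slide the jaw open. Stand the valve upright on the bed with the flat sides of its brass body (those without pipe ports) facing the two jaws, squeeze the tab again, slide the jaw up until it holds the brass body snugly against the fixed jaw, and let go so that it locks. Do not tip the valve over, and leave everything else on the bench where it is.

Things in the scene. Friction and masses are not known exactly. Their poses are not given: they have to be found in the camera images.
- clamp: Quick clamp, screwed to the bench: dark steel bed 116 x 190 mm, 8 mm thick, origin under its middle; aluminium rails along its long edges (inner faces 84 mm apart, top 22 mm above the bench); a blue fixed jaw at the +y end, a blue sliding jaw before it, both 28 mm high above the bench. y runs along the slide towards the fixed jaw, x across it to the side of the red tab, z up.
- clamp_bed (a point): Point on the bed's upper surface (8 mm above the bench), at the foot of the fixed jaw's face, in the middle of the bed's width; 70 mm to +y of the clamp's origin, with the same axes: +y points into the fixed jaw, -y to the sliding jaw. The coil of a valve standing on the bed clears the tops of the jaws by 3 mm.
- jaw_grip (a point): Middle of the squeezed grip on the sliding jaw, 58 mm above the bench, 48 mm to -y of the jaw's face; moves with the jaw, axes as the clamp. Outer face of the black thumb rest 20 mm to -x; outer face of the red lock tab 26 mm to +x, 20 mm when squeezed (so 46 mm wide across x, 40 squeezed). Both plates are 26 mm long along y and can be held from 36 to 78 mm (their top) above the bench.
- jaw (a joint): Opening between the two jaw faces in m, 0 shut to 0.065 fully open; grows as the jaw moves to -y of the clamp. With the tab squeezed it slides with 1 to 2 N of friction; with the tab released it latches at openings 8 mm apart (2.2, 10.2, 18.2, 26.2, 34.2 ... mm; the 26.2 one fits the brass body) and holds against 30 N with some 1.5 mm of give; let go within 1.5 mm of a notch and it draws itself in.
- tab (a joint): Travel of the red lock tab in m: about 0 released and latched in a notch, up to 0.0026 if let go between two notches, 0.006 fully squeezed; the tab moves to -x of the clamp, towards the thumb rest. Its spring takes 10 N at first and 14 N at full travel, and returns it by itself.
- fitting_mid (a point): Push-in tube fitting, brass hex foot (19 x 16 mm, 12 mm high), narrow neck, black cylinder on top (16 mm across, from 22 to 36 mm above the foot) with a blue ring; 39 mm high, 28 g. The point is at its centre, 19.5 mm above its foot, z up. It stands on the clamp bed behind the sliding jaw and can be gripped by the black cylinder.
- fitting: The same fitting; origin under its foot. It may be put down anywhere on the free bench top (z = 0), which reaches from 0.35 to 0.65 m ahead of the robot base and from 0.15 m to its left to 0.35 m to its right.
- valve_coil (a point): Centre of the valve's black coil, 40.5 mm above its underside; z up. The coil is 34 x 34 mm, from 23 to 58 mm above the underside. A plug socket juts from it along +x to 31 mm from the point (20 mm wide, 34 to 48 mm above the underside), so it is best gripped across y, where its flat faces are 17 mm either side.
- valve: Solenoid valve, 49 x 62 mm, 64 mm high, about 0.22 kg; origin at its underside, 7 mm to +x of the coil's centre; axes as the coil. Below the coil, centred under it, is the brass body, 26 mm along x (flat sides), 30 mm along y, 22 mm high, with pipe ports along +y and -y to 31 mm from its centre, 15 mm thick. Clamped, its x lies along the slide, either way round.
- jar_mid (a point): Bystander, leave it: dark brown jar of beans with a black lid, 62 mm across, 78 mm high; point at its centre, about half-way up.
- tamper_mid (a point): Bystander, leave it: tamper with a black knob handle on a 58 mm wide pale disc, 89 mm high; point at its centre, about half-way up.
- blue_tape_mid (a point): Bystander, leave it: roll of blue insulating tape, 65 mm across, 19 mm high, lying flat; point at its centre, about half-way up.
- key_set_mid (a point): Bystander, leave it: red folding hex-key set, 20 x 62 mm, 20 mm high, long side along its own y; point at its centre, about half-way up.
- battery_mid (a point): Bystander, leave it: small black and copper battery cell lying down, 14 mm thick, 49 mm long along its own y; point at its centre, about half-way up.
- pen_mid (a point): Bystander, leave it: white and red pen lying on the bench, 14 x 146 mm, long side along its own y; point at its centre, about half-way up.

How it is judged:
By the outcome, as a careful person would: the job done as asked, in the order asked, and still so for the second after the job is handed in, with the robot touching nothing.
It also fails if it takes over 72 s, if anything falls off the work surface, if the arm or the gripper's body presses on something with over 40 N, if the wrist force passes 120 N, or if a joint passes its speed limit or range.

ROBOT

A 6-joint arm with a two-finger parallel gripper is mounted at the origin on a cart in front of the work surface, level with it; the furniture and walls round the work are solid. World frame = base frame: x ahead of the robot, y to its left, z up, the work surface at z = 0. Lengths are in mm, angles in rad, forces in N, time in s.
With the tool pointing down it reaches from about 375 to 975 mm from the base axis. Payload 3.8 kg.
Tool frame: the origin (TCP) lies at the very end of the fingers, on their centre line; the grasp point (between the pads) lies grasp_offset behind it (grasp_offset is the distance from the TCP to the grasp point, in mm); z points along the fingers, y is the line along which they close (so a half turn about z gives the same grasp; the last joint's range is limited). The gripper opens to 85 mm and grips with 20 to 120 N. Pads are 22 mm wide; open, the fingers measure 114 mm over their backs; the gripper's body (76 mm by 85 mm) begins 54 mm behind the grasp point. The pads swing forward as they close: fully open they stand 13 mm farther back than shut.
Start: joints at [1.07, 0.264, 1.604, -0, 1.274, -0.037], TCP at [301.958, 603.688, 231.28] pointing down, gripper open.
Joint ranges: [-2.63, 2.63], [-0.94, 2.18], [0.31, 2.57], [-1.31, 4.45], [0, 2.66], [-2.55, 2.55]. Speed limits (rad/s): [2.57, 2.57, 3.14, 3.14, 3.14, 3.14].

INTERFACE

Orientations are given as a unit quaternion [x, y, z, w].
In Python, from bench import read_state, camera, finish_job, grasp_offset gives the robot as it stands.
- The arm moves only by the tool apply_moves, never from a script. Its argument "targets" is a list of rows, each an object of numbers: "grip": the gripper command: -1 is shut, 1 is fully open, values between are in proportion; "x", "y", "z": the shift along the tool's x, y, z as a fraction of full scale; "wx", "wy", "wz": the turn, a rotation vector about the tool's x, y, z as a fraction of full scale. In form: [{"grip": .., "x": .., "y": .., "z": .., "wx": .., "wy": .., "wz": ..}, ...]. A call has 1 to 5 rows; each row shifts and turns the commanded pose from where the row before left it, along the tool's axes as they then stand; what a row does not reach is not made up. Full scale, the value 1, is 30 mm for a shift and 4 degrees for a turn. A row lasts 1/10 s, in which the tool goes at most 50 mm and 8.59 degrees, less where a joint would pass 70% of its speed; a pose out of reach is approached as far as the arm can. A call with a number of a shift or a turn outside -1 to 1 is refused whole. A call with a gripper value outside its range is refused whole. The fingers move at their own pace and stop on an object; "grip_force" is the grip in N (left out, the last holds). Time passes only in rows, so rows that do not move let the fingers close. It gives the time, the measured TCP pose, the force, the opening and the grip force at its end, in the units of the state.
- read_state(): the state, without advancing time (a new reading comes with each control period).
- camera(name): name is "scene" or "side" or "wrist"; returns a dict with "img" (400x640x3 uint8, red, green, blue), "depth" (400x640 float32, mm along the optical axis (not along the pixel's ray), 0 where there is no reading), "camera_matrix" (3x3 intrinsics, pixels), "k1" (the pictures are not rectified: a ray, as slopes to the right and down, at radius r is drawn at 1 + k1 r^2 times it, then the intrinsics apply), "R" (3x3) and "t" (3): a world point X has camera coordinates R X + t. Camera axes: x right, y down, z forward; pixel columns grow to the right and rows downward; lengths in mm; the calibration is good to about 2 mm. A picture is of the moment at which its call begins.
- finish_job(): hands the job in; it is judged then, once.
The state is a dict: "clock": time; "joints": joint angles; "dq": joint speeds; "tau": joint torques, N m; "position": TCP position; "orientation": TCP orientation; "wrist_force": force on the tool from outside, world axes, zero at the start; "ft_torque": the same for the moment, N m; "finger_gap": finger opening in mm; "finger_force": force on a finger pad.
Only numpy, scipy, OpenCV 4.12 (cv2) and the standard library are available. Lean on these libraries where they do the work, as an engineer would, in place of code of your own. Each camera call takes 0.05 s, during which the arm holds its last target. There are 200 camera calls.

## Working session

There is one attempt and no reset: what is moved stays moved. The work goes in short steps, Python scripts to look and compute and a tool call to move; the robot and the scene stay as the last step left them, time stands still between calls to the robot, and variables do not carry over. Pictures are saved under pics/ and viewed, at most 10 in all, crops included, and the job is handed in when it is done.

Besides the shell and the picture viewer there is one more tool, called as name([rows], argument=value, ...), one row to a line, values as JSON. apply_moves: Moves the arm, as the interface text tells. Shift numbers are shares of 30 mm and turn numbers shares of 4 degrees, none past 1 either way. Its arguments: {"type":"object","properties":{"targets":{"type":"array"},"grip_force":{"type":"number"}},"required":["targets"]}

```bash
mkdir -p pics; ls; cat > h.py <<'E'
import numpy as np, cv2
from bench import read_state, camera, finish_job, grasp_offset
from scipy.spatial.transform import Rotation as Rn
def cloud(c):
    K=c["camera_matrix"];h,w=c["depth"].shape
    u,v=np.meshgrid(np.arange(w),np.arange(h))
    a=(u-K[0,2])/K[0,0];b=(v-K[1,2])/K[1,1];x,y=a.copy(),b.copy()
    for _ in range(8):
        s=1+c["k1"]*(x*x+y*y);x,y=a/s,b/s
    d=c["depth"];P=np.stack([x*d,y*d,d],-1)
    return (P-np.array(c["t"]))@np.array(c["R"])
def save(c,n): cv2.imwrite(n,c["img"][:,:,::-1])
E
python3 - <<'E'
from h import *
print(read_state(),grasp_offset)
for n in("scene","side","wrist"):
    c=camera(n);save(c,f"pics/{n}0.png");np.savez(f"{n}0.npz",**c);print(n,c["R"],c["t"],c["k1"])
a=[cv2.imread(f"pics/{n}0.png") for n in("scene","side")]
E
```

```text
pics
{'clock': 0.0, 'joints': array([ 1.07007774e+00,  2.64786689e-01,  1.60536967e+00,  2.44708409e-06,
        1.27370899e+00, -3.69186693e-02]), 'dq': array([-0.00076196,  0.00158337, -0.00100507, -0.00075014,  0.00167758,
       -0.00102798]), 'tau': array([-1.28082531e-03, -5.15128005e+01, -3.67308497e+01, -3.42205085e-04,
        1.31091071e-02, -2.94793028e-05]), 'position': array([301.62144003, 603.04325221, 229.94177778]), 'orientation': array([ 2.29827237e-01,  9.73230779e-01, -1.09522434e-03, -3.02932830e-04]), 'wrist_force': array([ 0.26529321,  0.83988171, -0.14509423]), 'ft_torque': array([0.02548205, 0.06256488, 0.06196255]), 'finger_force': 0.0, 'finger_gap': 85.2619342394946} 18.700000000000003
scene [[ 8.72663998e-01 -4.88320614e-01 -7.24180310e-04]
 [-3.48903602e-01 -6.22476852e-01 -7.00563235e-01]
 [ 3.41648683e-01  6.11608983e-01 -7.13589959e-01]] [-479.18573497  178.06890572  791.121155  ] -0.004201513433671663
side [[ 0.97974108 -0.20019859 -0.00528606]
 [-0.11873634 -0.55941711 -0.82033785]
 [ 0.16127336  0.80434634 -0.57185477]] [-532.58833155   57.29570479  897.67285297] -0.03075603947597261
wrist [[ 0.44811089  0.89397701 -0.00132206]
 [ 0.86222974 -0.43180584  0.26477085]
 [ 0.23612818 -0.11978662 -0.96431045]] [-674.44189232  -33.3129638   378.00787468] -0.05449496017390764
```

View pics/scene0.png

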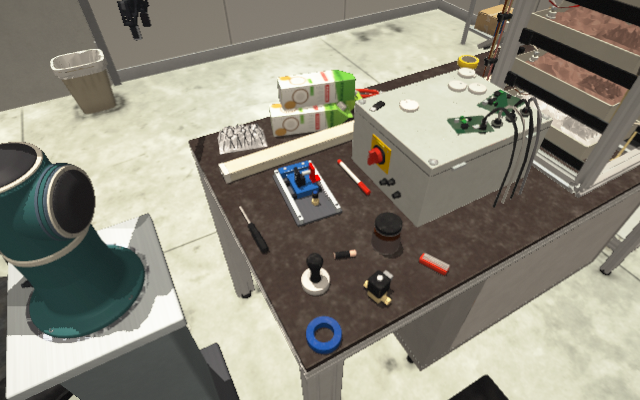

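View pics/side0.png

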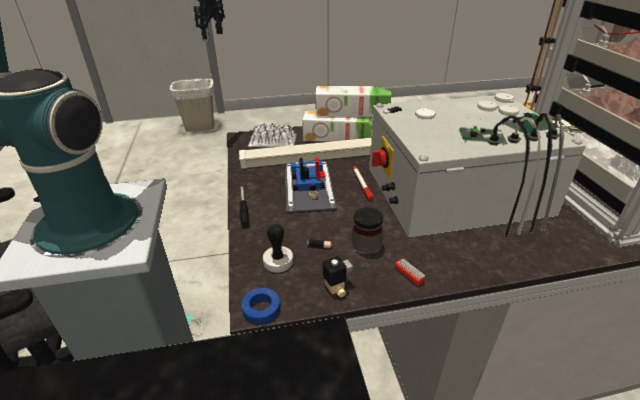

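The scene view shows the clamp at about (307,192) with the fitting at (316,199), and the valve at (378,287). The side view shows the clamp at (310,185) and the valve at (336,275). Next I turn these into rough positions.

```bash
python3 - <<'E'
from h import *
for n,boxes in(("scene",dict(clamp=(265,155,345,225),valve=(360,265,400,310),fit=(308,188,324,208),jar=(370,210,405,255),tamper=(300,250,332,296))),("side",dict(clamp=(280,150,340,213),valve=(318,255,355,300),fit=(305,188,320,200),jar=(350,205,386,255),tamper=(260,222,295,273)))):
    c=dict(np.load(f"{n}0.npz"));P=cloud(c);hsv=cv2.cvtColor(c["img"],cv2.COLOR_RGB2HSV)
    print(n,"fx",c["camera_matrix"][0,0],"bench z",np.round(P[[250,230],[300,260]],0))
    H,S,V=hsv[...,0],hsv[...,1],hsv[...,2]
    for k,(a,b,d,e) in boxes.items():
        m=np.zeros(H.shape,bool);m[b:e,a:d]=1
        h=m&(P[...,2]>4)&(P[...,2]<100)
        def st(q,t):
            p=P[q]; print(k,t,len(p),np.round(np.percentile(p,[2,50,98],axis=0),0).tolist()) if len(p) else 0
        st(h,"raised")
        if k=="clamp":
            st(h&(H>100)&(H<125)&(S>120),"blue");st(h&((H<8)|(H>172))&(S>150),"red")
            r=h&(S<50)&(V>140);st(r,"rail")
            p=P[r][:,:2].astype(np.float32);print(cv2.minAreaRect(p))
        if k=="fit": st(h&(H>8)&(H<30)&(S>50)&(V>80),"brass")
        if k=="valve":
            st(h&(P[...,2]>20),"top"); print(cv2.minAreaRect(P[h&(P[...,2]>45)][:,:2].astype(np.float32)))
c=dict(np.load("wrist0.npz"));R,t=c["R"],c["t"];print("wrist cam pos",-R.T@t,"fwd",R[2])
E
```

```text
scene fx 387.80473449694534 bench z [[ 418. -123.    1.]
 [ 363.  -24.   -1.]]
clamp raised 2995 [[449.0, -66.0, 6.0], [499.0, 23.0, 20.0], [563.0, 168.0, 72.0]]
clamp blue 597 [[479.0, -14.0, 13.0], [504.0, 46.0, 28.0], [550.0, 118.0, 47.0]]
clamp red 122 [[527.0, 24.0, 11.0], [532.0, 30.0, 48.0], [643.0, 91.0, 79.0]]
clamp rail 532 [[451.0, -63.0, 8.0], [473.0, 29.0, 23.0], [641.0, 181.0, 65.0]]
((498.695556640625, 40.92533874511719), (225.46298217773438, 215.51785278320312), 55.72322463989258)
valve raised 650 [[481.0, -328.0, 7.0], [496.0, -305.0, 49.0], [528.0, -275.0, 65.0]]
valve top 506 [[481.0, -319.0, 26.0], [496.0, -303.0, 57.0], [529.0, -284.0, 65.0]]
((506.68646240234375, -297.71759033203125), (49.45109176635742, 33.907047271728516), 15.910609245300293)
fit raised 319 [[495.0, -35.0, 7.0], [514.0, -14.0, 11.0], [546.0, 15.0, 47.0]]
fit brass 51 [[503.0, -27.0, 7.0], [509.0, -23.0, 20.0], [518.0, -9.0, 32.0]]
jar raised 1063 [[559.0, -232.0, 7.0], [578.0, -214.0, 65.0], [615.0, -176.0, 80.0]]
tamper raised 847 [[378.0, -242.0, 6.0], [401.0, -222.0, 20.0], [431.0, -192.0, 
[... 500 characters left out ...]
36328)
valve raised 807 [[482.0, -330.0, 8.0], [501.0, -312.0, 47.0], [529.0, -287.0, 65.0]]
valve top 653 [[482.0, -320.0, 22.0], [501.0, -310.0, 51.0], [530.0, -287.0, 65.0]]
((507.152099609375, -299.6471252441406), (48.64936828613281, 34.49755859375), 16.01569366455078)
fit raised 180 [[495.0, -30.0, 8.0], [510.0, -21.0, 11.0], [532.0, 13.0, 37.0]]
fit brass 58 [[504.0, -30.0, 9.0], [512.0, -24.0, 18.0], [522.0, -6.0, 28.0]]
jar raised 1270 [[560.0, -233.0, 7.0], [585.0, -221.0, 50.0], [615.0, -183.0, 80.0]]
tamper raised 940 [[381.0, -244.0, 6.0], [406.0, -225.0, 20.0], [432.0, -197.0, 89.0]]
wrist cam pos [241.68987068 633.83109731 372.44559266] fwd [ 0.23612818 -0.11978662 -0.96431045]
```

```bash
cat >> h.py <<'E'
def yaw_of(q): # world yaw of tool y
    y=Rn.from_quat(q).as_matrix()[:,1]; return np.degrees(np.arctan2(y[1],y[0]))
def plan(p,yaw,grip,start=None,yaw0=None,maxmm=29):
    """rows from the present pose to TCP p, tool-down, tool y at world yaw"""
    s=read_state(); p0=np.array(s["position"] if start is None else start,float); y0=yaw_of(s["orientation"]) if yaw0 is None else yaw0
    dy=(yaw-y0+180)%360-180; D=np.array(p,float)-p0
    n=max(1,int(np.ceil(max(np.linalg.norm(D)/maxmm,abs(dy)/3.98))))
    print("from",np.round(p0,1),round(y0,2),"to",p,yaw,"rows",n)
    for i in range(n):
        a=np.radians(y0+dy*i/n);Y=np.array([np.cos(a),np.sin(a),0]);Z=np.array([0,0,-1.]);X=np.cross(Y,Z);d=D/n/30
        print(dict(grip=grip,x=round(float(d@X),3),y=round(float(d@Y),3),z=round(float(d@Z),3),wz=round(float(-dy/n/4),3)))
E
python3 -c "
from h import *
plan((510,20,230),0,1)"
```

```text
from [301.7 603.2 230.2] 63.43 to (510, 20, 230) 0 rows 22
{'grip': 1, 'x': -0.678, 'y': -0.649, 'z': 0.0, 'wz': 0.721}
{'grip': 1, 'x': -0.709, 'y': -0.614, 'z': 0.0, 'wz': 0.721}
{'grip': 1, 'x': -0.739, 'y': -0.578, 'z': 0.0, 'wz': 0.721}
{'grip': 1, 'x': -0.767, 'y': -0.54, 'z': 0.0, 'wz': 0.721}
{'grip': 1, 'x': -0.794, 'y': -0.501, 'z': 0.0, 'wz': 0.721}
{'grip': 1, 'x': -0.818, 'y': -0.46, 'z': 0.0, 'wz': 0.721}
{'grip': 1, 'x': -0.84, 'y': -0.418, 'z': 0.0, 'wz': 0.721}
{'grip': 1, 'x': -0.86, 'y': -0.375, 'z': 0.0, 'wz': 0.721}
{'grip': 1, 'x': -0.878, 'y': -0.332, 'z': 0.0, 'wz': 0.721}
{'grip': 1, 'x': -0.893, 'y': -0.287, 'z': 0.0, 'wz': 0.721}
{'grip': 1, 'x': -0.907, 'y': -0.242, 'z': 0.0, 'wz': 0.721}
{'grip': 1, 'x': -0.918, 'y': -0.196, 'z': 0.0, 'wz': 0.721}
{'grip': 1, 'x': -0.926, 'y': -0.15, 'z': 0.0, 'wz': 0.721}
{'grip': 1, 'x': -0.933, 'y': -0.103, 'z': 0.0, 'wz': 0.721}
{'grip': 1, 'x': -0.937, 'y': -0.056, 'z': 0.0, 'wz': 0.721}
{'grip': 1, 'x': -0.938, 'y': -0.009, 'z': 0.0, 'wz': 0.721}
{'grip': 1, 'x': -0.938, 'y': 0.039, 'z': 0.0, 'wz': 0.721}
{'grip': 1, 'x': -0.934, 'y': 0.086, 'z': 0.0, 'wz': 0.721}
{'grip': 1, 'x': -0.929, 'y': 0.133, 'z': 0.0, 'wz': 0.721}
{'grip': 1, 'x': -0.921, 'y': 0.179, 'z': 0.0, 'wz': 0.721}
{'grip': 1, 'x': -0.911, 'y': 0.225, 'z': 0.0, 'wz': 0.721}
{'grip': 1, 'x': -0.898, 'y': 0.271, 'z': 0.0, 'wz': 0.721}
```

apply_moves([
  {"grip": 1,"x": -0.68,"y": -0.65,"z": 0,"wx": 0,"wy": 0,"wz": 0.72},
  {"grip": 1,"x": -0.71,"y": -0.61,"z": 0,"wx": 0,"wy": 0,"wz": 0.72},
  {"grip": 1,"x": -0.74,"y": -0.58,"z": 0,"wx": 0,"wy": 0,"wz": 0.72},
  {"grip": 1,"x": -0.77,"y": -0.54,"z": 0,"wx": 0,"wy": 0,"wz": 0.72},
  {"grip": 1,"x": -0.79,"y": -0.5,"z": 0,"wx": 0,"wy": 0,"wz": 0.72},
])

```text
clock: 0.65
position: [349.5, 469.9, 230.8]
orientation: [0.351, 0.936, -0.0, -0.0]
wrist_force: [0.4, -0.3, 0.3]
finger_gap: 85.5
finger_force: 0.0
```

apply_moves([
  {"grip": 1,"x": -0.82,"y": -0.46,"z": 0,"wx": 0,"wy": 0,"wz": 0.72},
  {"grip": 1,"x": -0.84,"y": -0.42,"z": 0,"wx": 0,"wy": 0,"wz": 0.72},
  {"grip": 1,"x": -0.86,"y": -0.38,"z": 0,"wx": 0,"wy": 0,"wz": 0.72},
  {"grip": 1,"x": -0.88,"y": -0.33,"z": 0,"wx": 0,"wy": 0,"wz": 0.72},
  {"grip": 1,"x": -0.89,"y": -0.29,"z": 0,"wx": 0,"wy": 0,"wz": 0.72},
])

```text
clock: 1.15
position: [396.7, 337.2, 230.9]
orientation: [0.465, 0.885, -0.0, -0.0]
wrist_force: [-0.3, 0.1, 0.4]
finger_gap: 85.7
finger_force: 0.0
```

apply_moves([
  {"grip": 1,"x": -0.91,"y": -0.24,"z": 0,"wx": 0,"wy": 0,"wz": 0.72},
  {"grip": 1,"x": -0.92,"y": -0.2,"z": 0,"wx": 0,"wy": 0,"wz": 0.72},
  {"grip": 1,"x": -0.93,"y": -0.15,"z": 0,"wx": 0,"wy": 0,"wz": 0.72},
  {"grip": 1,"x": -0.93,"y": -0.1,"z": 0,"wx": 0,"wy": 0,"wz": 0.72},
  {"grip": 1,"x": -0.94,"y": -0.06,"z": 0,"wx": 0,"wy": 0,"wz": 0.72},
])

```text
clock: 1.65
position: [444.1, 204.4, 231.0]
orientation: [0.573, 0.82, -0.0, -0.0]
wrist_force: [0.8, -0.1, 0.7]
finger_gap: 85.3
finger_force: 0.0
```

apply_moves([
  {"grip": 1,"x": -0.94,"y": -0.01,"z": 0,"wx": 0,"wy": 0,"wz": 0.72},
  {"grip": 1,"x": -0.94,"y": 0.04,"z": 0,"wx": 0,"wy": 0,"wz": 0.72},
  {"grip": 1,"x": -0.93,"y": 0.09,"z": 0,"wx": 0,"wy": 0,"wz": 0.72},
  {"grip": 1,"x": -0.93,"y": 0.13,"z": 0,"wx": 0,"wy": 0,"wz": 0.72},
  {"grip": 1,"x": -0.92,"y": 0.18,"z": 0,"wx": 0,"wy": 0,"wz": 0.72},
])

```text
clock: 2.15
position: [491.7, 72.0, 231.0]
orientation: [0.671, 0.741, -0.0, -0.0]
wrist_force: [0.3, -0.1, 0.8]
finger_gap: 85.3
finger_force: 0.0
```

apply_moves([
  {"grip": 1,"x": -0.91,"y": 0.23,"z": 0,"wx": 0,"wy": 0,"wz": 0.72},
  {"grip": 1,"x": -0.9,"y": 0.27,"z": 0,"wx": 0,"wy": 0,"wz": 0.72},
  {"grip": 1,"x": 0,"y": 0,"z": 0,"wx": 0,"wy": 0,"wz": 0},
  {"grip": 1,"x": 0,"y": 0,"z": 0,"wx": 0,"wy": 0,"wz": 0},
])

```text
clock: 2.55
position: [510.6, 19.8, 230.9]
orientation: [0.707, 0.707, -0.0, -0.0]
wrist_force: [-0.1, -0.2, -0.4]
finger_gap: 85.3
finger_force: 0.0
```

```bash
python3 - <<'E'
from h import *
s=read_state();print(s["clock"],s["position"],yaw_of(s["orientation"]),Rn.from_quat(s["orientation"]).as_matrix()[:,2])
c=camera("wrist");save(c,"pics/w1.png");np.savez("w1.npz",**c);print(c["camera_matrix"])
E
```

```text
2.55 [510.56560912  19.80225942 230.93020149] 0.0008585208780414697 [-9.04102697e-04  4.39871646e-04 -9.99999495e-01]
[[329.64091859   0.         318.01760145]
 [  0.         329.64091859 205.11108327]
 [  0.           0.           1.        ]]
```

View pics/w1.png

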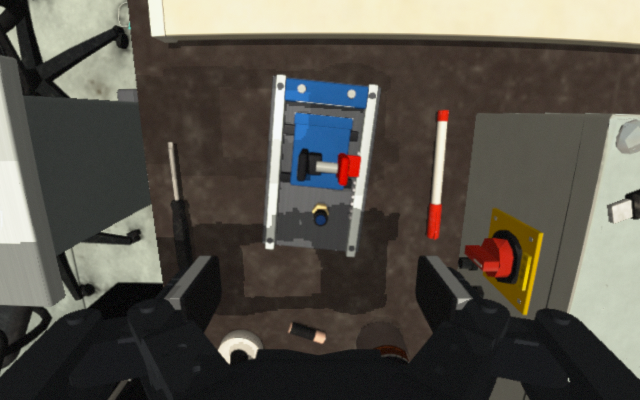

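The wrist view shows the clamp with its rails at columns 275 and 365. The fixed jaw is at row 93, the black thumb rest at (307,165), the red tab at (349,170) and the fitting at (320,214).

```bash
cat >> h.py <<'E'
def masks(c):
    P=cloud(c);hsv=cv2.cvtColor(c["img"],cv2.COLOR_RGB2HSV).astype(int)
    return P,hsv[...,0],hsv[...,1],hsv[...,2]
def clamp_frame(c,box):
    P,H,S,V=masks(c);u,v=np.meshgrid(range(640),range(400))
    m=(u>box[0])&(u<box[2])&(v>box[1])&(v<box[3])
    r=m&(S<60)&(V>130)&(abs(P[...,2]-22)<4)
    n,l,st,_=cv2.connectedComponentsWithStats(r.astype(np.uint8))
    out=[]
    for i in np.argsort(-st[1:,4])[:2]+1:
        q=P[l==i][:,:2].astype(np.float32);rc=cv2.minAreaRect(q);vx=cv2.fitLine(q,cv2.DIST_HUBER,0,.01,.01).ravel()
        out.append((np.array(rc[0]),np.degrees(np.arctan2(vx[1],vx[0]))%180));print("rail",rc,out[-1][1],len(q))
    return (out[0][0]+out[1][0])/2,(out[0][1]+out[1][1])/2-90
E
python3 - <<'E'
from h import *
c=dict(np.load("w1.npz"));P,H,S,V=masks(c)
o,yw=clamp_frame(c,(255,65,390,265));print("clamp",o,yw)
a=np.radians(yw);Rc=np.array([[np.cos(a),-np.sin(a)],[np.sin(a),np.cos(a)]])
u,v=np.meshgrid(range(640),range(400))
L=(P[...,:2]-o)@Rc   # clamp coords
ins=(abs(L[...,0])<42)&(abs(L[...,1])<97)&(u>255)&(u<390)
def st(q,t): print(t,q.sum(),np.round(np.percentile(np.c_[L[q],P[q][:,2]],[1,50,99],axis=0),1).tolist())
bl=ins&(H>100)&(H<125)&(S>120)
st(bl&(L[...,1]>55),"fixed jaw top");st(bl&(L[...,1]<60)&(abs(P[...,2]-28)<3),"sliding jaw top")
st(ins&((H<8)|(H>172))&(S>150)&(P[...,2]>68),"red")
st(ins&(V<60)&(P[...,2]>68),"thumb")
f=ins&(P[...,2]>33)&(P[...,2]<56)&(v>195)&(v<235);st(f,"fitting top");print(np.median(P[f],axis=0))
f=ins&(P[...,2]>13)&(P[...,2]<26)&(v>195)&(v<235);st(f,"fitting foot")
print(np.round(L[215,300:345:4],0).tolist(),np.round(P[215,300:345:4,2]))
E
```

```text
rail ((464.3797912597656, 39.96318435668945), (175.52626037597656, 10.072602272033691), 84.34774780273438) 84.12335 1432
rail ((556.0093383789062, 30.619083404541016), (175.20965576171875, 12.362361907958984), 83.88861083984375) 84.02337 1383
clamp [510.19456482  35.29113388] -5.9266357
fixed jaw top 1643 [[-39.9, 63.7, 7.8], [0.3, 74.0, 27.6], [40.8, 86.6, 29.4]]
sliding jaw top 2846 [[-27.6, -21.7, 26.0], [1.0, 26.8, 27.8], [28.4, 51.9, 29.6]]
red 245 [[18.6, -6.9, 69.7], [22.5, 6.4, 77.2], [26.5, 17.5, 79.5]]
thumb 6805 [[-16.5, -6.6, 76.8], [0.9, -3.9, 313.0], [16.3, 16.8, 328.3]]
fitting top 197 [[1.0, -60.4, 34.6], [8.1, -51.3, 44.3], [15.1, -45.2, 47.4]]
[513.33111405 -16.37180558  44.25691889]
fitting foot 185 [[-42.0, -82.5, 13.2], [3.9, -48.9, 19.6], [41.9, -30.3, 22.8]]
[[-15.0, -62.0], [-10.0, -62.0], [-5.0, 52.0], [-1.0, -60.0], [3.0, -49.0], [7.0, -48.0], [11.0, -48.0], [17.0, -55.0], [22.0, -58.0], [27.0, -57.0], [32.0, -57.0], [36.0, -57.0]] [  8.   7. 373.   9.  44.  45.  43.  19.   7.   9.   7.   7.]
```

```bash
python3 - <<'E'
from h import *
for n,b in(("scene",(332,246,358,262)),("side",(305,237,334,250))):
    c=dict(np.load(f"{n}0.npz"));P,H,S,V=masks(c);a,b,d,e=b
    q=P[b:e,a:d].reshape(-1,3);q=q[(q[:,2]>5)&(q[:,2]<20)];print("battery",np.round(np.percentile(q,[2,50,98],axis=0)).tolist())
plan((512.7,-17.7,75),-5.93,-0.2)
plan((512.7,-17.7,18),-5.93,-0.2,start=(512.7,-17.7,75),yaw0=-5.93)
E
```

```text
battery [[471.0, -198.0, 6.0], [492.0, -187.0, 13.0], [514.0, -173.0, 16.0]]
battery [[471.0, -199.0, 5.0], [493.0, -189.0, 13.0], [517.0, -176.0, 16.0]]
from [510.4  20.4 231. ] 0.06 to (512.7, -17.7, 75) -5.93 rows 6
{'grip': -0.2, 'x': -0.212, 'y': 0.012, 'z': 0.866, 'wz': 0.25}
{'grip': -0.2, 'x': -0.211, 'y': 0.016, 'z': 0.866, 'wz': 0.25}
{'grip': -0.2, 'x': -0.211, 'y': 0.02, 'z': 0.866, 'wz': 0.25}
{'grip': -0.2, 'x': -0.211, 'y': 0.024, 'z': 0.866, 'wz': 0.25}
{'grip': -0.2, 'x': -0.21, 'y': 0.027, 'z': 0.866, 'wz': 0.25}
{'grip': -0.2, 'x': -0.21, 'y': 0.031, 'z': 0.866, 'wz': 0.25}
from [512.7 -17.7  75. ] -5.93 to (512.7, -17.7, 18) -5.93 rows 2
{'grip': -0.2, 'x': 0.0, 'y': 0.0, 'z': 0.95, 'wz': -0.0}
{'grip': -0.2, 'x': 0.0, 'y': 0.0, 'z': 0.95, 'wz': -0.0}
```

apply_moves([
  {"grip": -0.2,"x": -0.21,"y": 0.01,"z": 0.87,"wx": 0,"wy": 0,"wz": 0.25},
  {"grip": -0.2,"x": -0.21,"y": 0.02,"z": 0.87,"wx": 0,"wy": 0,"wz": 0.25},
  {"grip": -0.2,"x": -0.21,"y": 0.02,"z": 0.87,"wx": 0,"wy": 0,"wz": 0.25},
  {"grip": -0.2,"x": -0.21,"y": 0.02,"z": 0.87,"wx": 0,"wy": 0,"wz": 0.25},
  {"grip": -0.2,"x": -0.21,"y": 0.03,"z": 0.87,"wx": 0,"wy": 0,"wz": 0.25},
])

```text
clock: 3.1
position: [512.4, -10.3, 99.9]
orientation: [0.736, 0.677, 0.0, -0.0]
wrist_force: [0.1, 0.2, 1.1]
finger_gap: 34.4
finger_force: 0.0
```

apply_moves([
  {"grip": -0.2,"x": -0.21,"y": 0.03,"z": 0.87,"wx": 0,"wy": 0,"wz": 0.25},
  {"grip": -0.2,"x": 0,"y": 0,"z": 0,"wx": 0,"wy": 0,"wz": 0},
  {"grip": -0.2,"x": 0,"y": 0,"z": 0,"wx": 0,"wy": 0,"wz": 0},
])

```text
clock: 3.4
position: [512.5, -16.9, 74.6]
orientation: [0.742, 0.67, -0.0, -0.001]
wrist_force: [0.7, -0.4, 0.6]
finger_gap: 34.2
finger_force: 0.0
```

```bash
python3 - <<'E'
from h import *
s=read_state();print(s["clock"],s["position"],yaw_of(s["orientation"]),s["finger_gap"])
c=camera("wrist");save(c,"pics/w2.png");np.savez("w2.npz",**c)
E
```

```text
3.4 [512.54959019 -16.88485798  74.61283632] -5.856946467821114 34.19639997899585
```

View pics/w2.png

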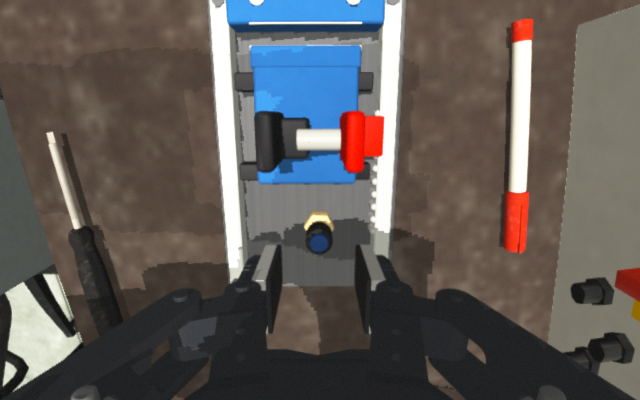

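The wrist view from nearer shows the fitting at (319,235), centred between the fingers. The thumb rest is at (268,140), the red tab at (355,140) and the jaw faces at rows 25 and 45.

```bash
python3 - <<'E'
from h import *
c=dict(np.load("w2.npz"));P,H,S,V=masks(c)
o,yw=clamp_frame(c,(200,0,410,290));print("clamp",o,yw)
yw=-5.93;o=np.array([510.2,35.3])
a=np.radians(yw);Rc=np.array([[np.cos(a),-np.sin(a)],[np.sin(a),np.cos(a)]])
u,v=np.meshgrid(range(640),range(400));L=(P[...,:2]-o)@Rc
def st(q,t): print(t,q.sum(),np.round(np.percentile(np.c_[L[q],P[q][:,2]],[1,50,99],axis=0),1).tolist())
z=P[...,2];bl=(H>100)&(H<125)&(S>120)&(abs(z-28)<3)&(u>200)&(u<400)&(v<200)
st(bl&(v<38)&(v>1),"fixed top");st(bl&(v>38),"slide top")
st(((H<8)|(H>172))&(S>150)&(abs(z-78)<3)&(u<400),"red");st((V<60)&(abs(z-78)<3)&(v<180)&(u>200)&(u<320),"thumb")
b=(u>295)&(u<345)&(v>205)&(v<260)
st(b&(z>41)&(z<50),"fit top")
E
```

```text
rail ((463.3876953125, 32.8580322265625), (167.19296264648438, 11.169382095336914), 83.94554901123047) 84.10163 4650
rail ((556.2175903320312, 32.38451385498047), (148.85775756835938, 13.409873962402344), 83.81143951416016) 83.81547 4344
clamp [509.80264282  32.62127304] -6.0414505
fixed top 3121 [[-39.8, 62.9, 25.5], [0.1, 68.6, 27.7], [40.9, 73.6, 29.5]]
slide top 9832 [[-27.6, -22.2, 26.2], [2.7, 28.7, 27.8], [28.7, 51.7, 29.3]]
red 1107 [[18.9, -7.3, 75.1], [22.7, 5.4, 77.4], [26.7, 17.1, 79.1]]
thumb 676 [[-18.8, -7.0, 75.1], [-14.3, 4.9, 77.3], [-11.3, 17.1, 78.9]]
fit top 581 [[0.7, -60.3, 41.7], [8.0, -51.9, 44.4], [15.3, -45.5, 47.7]]
```

apply_moves([
  {"grip": -0.2,"x": -0.03,"y": 0,"z": 0.95,"wx": 0,"wy": 0,"wz": 0},
  {"grip": -0.2,"x": 0,"y": 0,"z": 0.95,"wx": 0,"wy": 0,"wz": 0},
  {"grip": -0.2,"x": 0,"y": 0,"z": 0,"wx": 0,"wy": 0,"wz": 0},
], grip_force=30)

```text
clock: 3.75
position: [511.0, -18.0, 16.2]
orientation: [0.742, 0.67, -0.001, -0.002]
wrist_force: [-0.7, -0.1, -0.7]
finger_gap: 34.3
finger_force: 0.0
```

apply_moves([
  {"grip": -1,"x": 0,"y": 0,"z": 0,"wx": 0,"wy": 0,"wz": 0},
  {"grip": -1,"x": 0,"y": 0,"z": 0,"wx": 0,"wy": 0,"wz": 0},
  {"grip": -1,"x": 0,"y": 0,"z": 0,"wx": 0,"wy": 0,"wz": 0},
  {"grip": -1,"x": 0,"y": 0,"z": 0,"wx": 0,"wy": 0,"wz": 0},
])

```text
clock: 4.15
position: [515.5, -18.7, 20.4]
orientation: [0.743, 0.67, 0.002, 0.002]
wrist_force: [-0.5, 0.3, 5.9]
finger_gap: 13.8
finger_force: 56.9
```

apply_moves([
  {"grip": -1,"x": 0,"y": 0,"z": -0.3,"wx": 0,"wy": 0,"wz": 0},
  {"grip": -1,"x": 0,"y": 0,"z": -0.7,"wx": 0,"wy": 0,"wz": 0},
  {"grip": -1,"x": 0,"y": 0,"z": -0.7,"wx": 0,"wy": 0,"wz": 0},
])

```text
clock: 4.45
position: [512.7, -18.7, 69.8]
orientation: [0.743, 0.67, -0.0, -0.0]
wrist_force: [-0.3, -0.2, -0.2]
finger_gap: 13.4
finger_force: 55.6
```

```bash
python3 - <<'E'
from h import *
s=read_state();print(s["clock"],s["position"],yaw_of(s["orientation"]),s["finger_gap"])
plan((515,-125,69),-5.9,-1)
E
```

```text
4.45 [512.69124689 -18.73253699  69.84075195] -5.933430369035372 13.407741045769969
from [512.7 -18.7  69.8] -5.93 to (515, -125, 69) -5.9 rows 4
{'grip': -1, 'x': -0.879, 'y': 0.111, 'z': 0.007, 'wz': -0.002}
{'grip': -1, 'x': -0.879, 'y': 0.111, 'z': 0.007, 'wz': -0.002}
{'grip': -1, 'x': -0.879, 'y': 0.11, 'z': 0.007, 'wz': -0.002}
{'grip': -1, 'x': -0.879, 'y': 0.11, 'z': 0.007, 'wz': -0.002}
```

```bash
python3 - <<'E'
from h import *
w=camera("wrist");s=camera("side")
a=w["img"][180:400,200:440];b=cv2.resize(s["img"][130:230,260:360],(440,440),interpolation=cv2.INTER_CUBIC)
im=np.zeros((440,680,3),np.uint8);im[:220,:240]=a;im[:,240:]=b
cv2.imwrite("pics/g1.png",im[:,:,::-1])
E
```

```text
(no output)
```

View pics/g1.png

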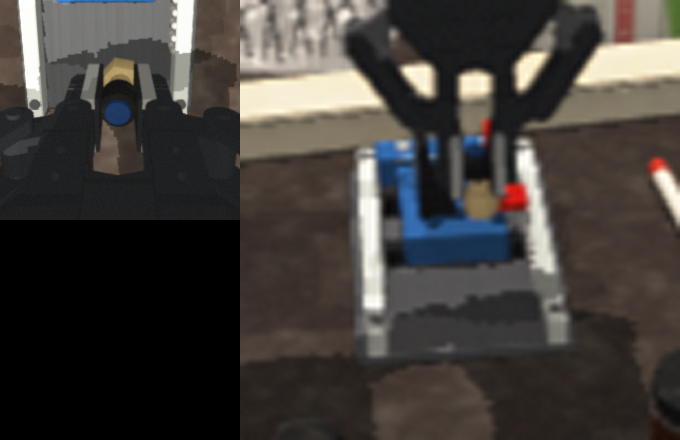

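The picture shows the fitting hanging upright between the pads at (118,95) in the left crop, so I carry it to the bench.

apply_moves([
  {"grip": -1,"x": -0.88,"y": 0.11,"z": 0,"wx": 0,"wy": 0,"wz": 0},
  {"grip": -1,"x": -0.88,"y": 0.11,"z": 0,"wx": 0,"wy": 0,"wz": 0},
  {"grip": -1,"x": -0.88,"y": 0.11,"z": 0,"wx": 0,"wy": 0,"wz": 0},
  {"grip": -1,"x": -0.88,"y": 0.11,"z": 0.5,"wx": 0,"wy": 0,"wz": 0},
  {"grip": -1,"x": 0,"y": 0,"z": 0.8,"wx": 0,"wy": 0,"wz": 0},
])

```text
clock: 5.05
position: [517.5, -128.4, 31.1]
orientation: [0.744, 0.669, 0.001, 0.003]
wrist_force: [-0.3, 0.3, -0.3]
finger_gap: 13.7
finger_force: 55.6
```

apply_moves([
  {"grip": -1,"x": 0,"y": 0,"z": 0.45,"wx": 0,"wy": 0,"wz": 0},
  {"grip": -1,"x": 0,"y": 0,"z": 0.07,"wx": 0,"wy": 0,"wz": 0},
  {"grip": -1,"x": 0,"y": 0,"z": 0,"wx": 0,"wy": 0,"wz": 0},
])

```text
clock: 5.35
position: [514.7, -124.5, 13.6]
orientation: [0.743, 0.67, -0.0, -0.001]
wrist_force: [0.9, -0.4, 0.2]
finger_gap: 13.8
finger_force: 55.5
```

apply_moves([
  {"grip": -1,"x": 0,"y": 0,"z": 0.05,"wx": 0,"wy": 0,"wz": 0},
  {"grip": -1,"x": 0,"y": 0,"z": 0,"wx": 0,"wy": 0,"wz": 0},
])

```text
clock: 5.55
position: [515.6, -124.7, 13.1]
orientation: [0.742, 0.67, 0.0, 0.0]
wrist_force: [0.7, -0.3, 0.1]
finger_gap: 14.0
finger_force: 55.5
```

apply_moves([
  {"grip": -1,"x": 0,"y": 0,"z": 0.04,"wx": 0,"wy": 0,"wz": 0},
  {"grip": -1,"x": 0,"y": 0,"z": 0,"wx": 0,"wy": 0,"wz": 0},
])

```text
clock: 5.75
position: [515.9, -125.0, 12.4]
orientation: [0.743, 0.67, 0.0, 0.0]
wrist_force: [0.2, 1.5, 3.6]
finger_gap: 14.1
finger_force: 56.2
```

```bash
python3 - <<'E'
from h import *
for _ in range(1):
    c=camera("side");P,H,S,V=masks(c);u,v=np.meshgrid(range(640),range(400))
    q=(abs(P[...,0]-515)<18)&(abs(P[...,1]+128)<18)&(H>8)&(H<30)&(S>60)&(V>90)
    print(q.sum(),np.round(np.percentile(P[q],[2,50,98],axis=0),1).tolist(),read_state()["wrist_force"])
E
```

```text
54 [[508.5, -136.3, 0.5], [515.2, -131.9, 12.6], [524.5, -127.1, 20.9]] [-0.87887527  1.08347495  5.55971849]
```

apply_moves([
  {"grip": -0.5,"x": 0,"y": 0,"z": 0,"wx": 0,"wy": 0,"wz": 0},
  {"grip": -0.2,"x": 0,"y": 0,"z": 0,"wx": 0,"wy": 0,"wz": 0},
  {"grip": -0.2,"x": 0,"y": 0,"z": 0,"wx": 0,"wy": 0,"wz": 0},
  {"grip": -0.2,"x": 0,"y": 0,"z": -0.4,"wx": 0,"wy": 0,"wz": 0},
  {"grip": -0.2,"x": 0,"y": 0,"z": -0.8,"wx": 0,"wy": 0,"wz": 0},
], grip_force=40)

```text
clock: 6.3
position: [513.0, -124.5, 46.1]
orientation: [0.743, 0.67, -0.001, -0.002]
wrist_force: [-0.2, -0.7, -0.2]
finger_gap: 34.1
finger_force: 0.0
```

apply_moves([
  {"grip": 0.6,"x": 0,"y": 0,"z": -1,"wx": 0,"wy": 0,"wz": 0},
  {"grip": 0.6,"x": 0,"y": 0,"z": -1,"wx": 0,"wy": 0,"wz": 0},
  {"grip": 0.6,"x": 0.5,"y": 0,"z": -0.4,"wx": 0,"wy": 0,"wz": 0},
  {"grip": 0.6,"x": 0,"y": 0,"z": 0,"wx": 0,"wy": 0,"wz": 0},
])

```text
clock: 6.7
position: [518.7, -109.2, 122.0]
orientation: [0.743, 0.67, 0.002, 0.002]
wrist_force: [-0.2, 0.1, 0.1]
finger_gap: 68.3
finger_force: 0.0
```

```bash
python3 - <<'E'
from h import *
s=read_state();print(s["clock"],s["position"],s["finger_gap"])
plan((511.2,40.2,112),-5.93,0.6)
c=camera("side");save(c,"pics/s2.png");cv2.imwrite("pics/s2c.png",cv2.resize(c["img"][150:310,220:420,::-1],(800,600)))
E
```

```text
6.7 [ 518.70087505 -109.18320894  122.00962679] 68.29580043459634
from [ 518.7 -109.2  122. ] -5.9 to (511.2, 40.2, 112) -5.93 rows 6
{'grip': 0.6, 'x': 0.821, 'y': -0.127, 'z': 0.056, 'wz': 0.001}
{'grip': 0.6, 'x': 0.821, 'y': -0.127, 'z': 0.056, 'wz': 0.001}
{'grip': 0.6, 'x': 0.821, 'y': -0.127, 'z': 0.056, 'wz': 0.001}
{'grip': 0.6, 'x': 0.821, 'y': -0.127, 'z': 0.056, 'wz': 0.001}
{'grip': 0.6, 'x': 0.821, 'y': -0.127, 'z': 0.056, 'wz': 0.001}
{'grip': 0.6, 'x': 0.821, 'y': -0.127, 'z': 0.056, 'wz': 0.001}
```

View pics/s2c.png

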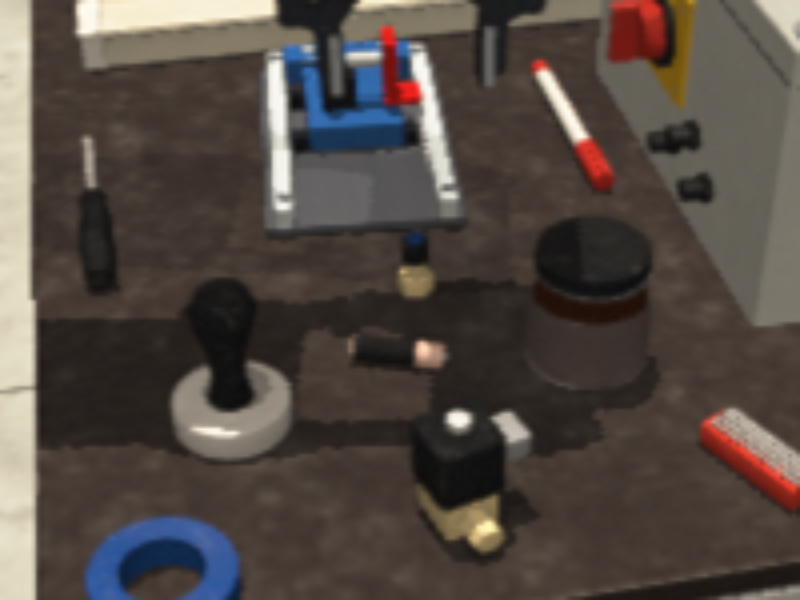

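The side crop shows the fitting standing upright on the bench at (415,270), clear of the clamp. The valve is at (460,475) with its socket towards +x.

apply_moves([
  {"grip": 0.6,"x": 0.82,"y": -0.1,"z": 0.05,"wx": 0,"wy": 0,"wz": 0},
  {"grip": 0.6,"x": 0.82,"y": -0.1,"z": 0.05,"wx": 0,"wy": 0,"wz": 0},
  {"grip": 0.6,"x": 0.82,"y": -0.1,"z": 0.05,"wx": 0,"wy": 0,"wz": 0},
  {"grip": 0.6,"x": 0.82,"y": -0.1,"z": 0.05,"wx": 0,"wy": 0,"wz": 0},
  {"grip": 0.6,"x": 0.82,"y": -0.1,"z": 0.05,"wx": 0,"wy": 0,"wz": 0},
])

```text
clock: 7.25
position: [512.6, 14.8, 109.3]
orientation: [0.743, 0.67, -0.002, -0.001]
wrist_force: [0.6, 0.5, -0.7]
finger_gap: 68.4
finger_force: 0.0
```

apply_moves([
  {"grip": 0.6,"x": 0.82,"y": -0.1,"z": 0.05,"wx": 0,"wy": 0,"wz": 0},
  {"grip": 0.6,"x": 0,"y": 0,"z": 0,"wx": 0,"wy": 0,"wz": 0},
  {"grip": 0.6,"x": 0,"y": 0,"z": 0,"wx": 0,"wy": 0,"wz": 0},
  {"grip": 0.6,"x": 0,"y": 0,"z": 0,"wx": 0,"wy": 0,"wz": 0},
])

```text
clock: 7.65
position: [513.4, 37.9, 109.3]
orientation: [0.743, 0.67, -0.001, -0.0]
wrist_force: [-0.3, 1.2, -0.3]
finger_gap: 68.3
finger_force: 0.0
```

```bash
python3 - <<'E'
from h import *
s=read_state();print(s["clock"],s["position"],s["finger_gap"])
plan((511.2,40.2,36),-5.93,0.6)
E
```

```text
7.65 [513.39044307  37.90537193 109.31935335] 68.30405681224899
from [513.4  37.9 109.3] -5.93 to (511.2, 40.2, 36) -5.93 rows 3
{'grip': 0.6, 'x': 0.023, 'y': -0.027, 'z': 0.815, 'wz': -0.0}
{'grip': 0.6, 'x': 0.023, 'y': -0.027, 'z': 0.815, 'wz': -0.0}
{'grip': 0.6, 'x': 0.023, 'y': -0.027, 'z': 0.815, 'wz': -0.0}
```

apply_moves([
  {"grip": 0.6,"x": 0.02,"y": -0.03,"z": 0.8,"wx": 0,"wy": 0,"wz": 0},
  {"grip": 0.6,"x": 0.02,"y": -0.03,"z": 0.8,"wx": 0,"wy": 0,"wz": 0},
  {"grip": 0.6,"x": 0.02,"y": -0.03,"z": 0.8,"wx": 0,"wy": 0,"wz": 0},
  {"grip": 0.6,"x": 0,"y": 0,"z": 0,"wx": 0,"wy": 0,"wz": 0},
  {"grip": 0.6,"x": 0,"y": 0,"z": 0,"wx": 0,"wy": 0,"wz": 0},
])

```text
clock: 8.15
position: [511.2, 39.8, 38.1]
orientation: [0.743, 0.669, -0.001, -0.0]
wrist_force: [0.3, -0.1, 0.3]
finger_gap: 68.8
finger_force: 0.0
```

apply_moves([
  {"grip": -1,"x": 0,"y": 0,"z": 0,"wx": 0,"wy": 0,"wz": 0},
  {"grip": -1,"x": 0,"y": 0,"z": 0,"wx": 0,"wy": 0,"wz": 0},
  {"grip": -1,"x": 0,"y": 0,"z": 0,"wx": 0,"wy": 0,"wz": 0},
  {"grip": -1,"x": 0,"y": 0,"z": 0,"wx": 0,"wy": 0,"wz": 0},
  {"grip": -1,"x": 0,"y": 0,"z": 0,"wx": 0,"wy": 0,"wz": 0},
])

```text
clock: 8.65
position: [511.2, 40.6, 41.1]
orientation: [0.742, 0.67, -0.0, -0.0]
wrist_force: [-11.1, -0.4, 14.6]
finger_gap: 38.9
finger_force: 39.1
```

apply_moves([
  {"grip": -1,"x": -0.1,"y": 0,"z": -0.05,"wx": 0,"wy": 0,"wz": 0},
  {"grip": -1,"x": -0.2,"y": 0,"z": 0,"wx": 0,"wy": 0,"wz": 0},
  {"grip": -1,"x": 0,"y": 0,"z": 0,"wx": 0,"wy": 0,"wz": 0},
])

```text
clock: 8.95
position: [510.3, 31.4, 41.2]
orientation: [0.742, 0.67, -0.0, 0.0]
wrist_force: [-6.9, -0.2, 4.9]
finger_gap: 38.7
finger_force: 43.2
```

apply_moves([
  {"grip": -1,"x": -0.2,"y": 0,"z": 0,"wx": 0,"wy": 0,"wz": 0},
  {"grip": -1,"x": -0.25,"y": 0,"z": 0,"wx": 0,"wy": 0,"wz": 0},
  {"grip": -1,"x": -0.25,"y": 0,"z": 0,"wx": 0,"wy": 0,"wz": 0},
  {"grip": -1,"x": -0.25,"y": 0,"z": 0,"wx": 0,"wy": 0,"wz": 0},
  {"grip": -1,"x": -0.1,"y": 0,"z": 0,"wx": 0,"wy": 0,"wz": 0},
])

```text
clock: 9.45
position: [507.1, 0.2, 41.2]
orientation: [0.743, 0.67, 0.0, -0.0]
wrist_force: [-7.3, 2.7, 4.3]
finger_gap: 38.7
finger_force: 43.2
```

apply_moves([
  {"grip": -1,"x": 0,"y": 0,"z": 0,"wx": 0,"wy": 0,"wz": 0},
  {"grip": -1,"x": 0,"y": 0,"z": 0,"wx": 0,"wy": 0,"wz": 0},
])

```text
clock: 9.65
position: [507.0, -0.0, 41.2]
orientation: [0.742, 0.67, -0.0, 0.0]
wrist_force: [-7.2, -0.8, 4.1]
finger_gap: 38.5
finger_force: 43.0
```

```bash
cat >> h.py <<'E'
O=np.array([510.2,35.3]);A=np.radians(-5.93);RC=np.array([[np.cos(A),-np.sin(A)],[np.sin(A),np.cos(A)]])
def jaws(c):
    P,H,S,V=masks(c);L=(P[...,:2]-O)@RC;z=P[...,2]
    ins=(abs(L[...,0])<26)&(abs(L[...,1])<97)
    bl=ins&(H>100)&(H<125)&(S>110)&(abs(z-27)<5)
    y=np.sort(L[bl][:,1]);h,_=np.histogram(y,np.arange(-95,98,3))
    i=np.where(np.diff(y)>3)[0];print("blue y gaps:",[(round(y[k],1),round(y[k+1],1)) for k in i],"range",y[[0,-1]].round(1))
E
python3 - <<'E'
from h import *
s=read_state();print(s["clock"],s["position"],(s["position"][:2]-O)@RC)
for n in("scene","side","wrist"):
    c=camera(n);jaws(c)
save(c,"pics/w3.png")
E
```

```text
9.65 [ 5.07009867e+02 -2.68818017e-02  4.11987729e+01] [  0.47667642 -35.46742597]
blue y gaps: [(np.float64(-28.9), np.float64(-24.6)), (np.float64(-13.0), np.float64(-9.1)), (np.float64(-9.1), np.float64(1.6)), (np.float64(13.0), np.float64(61.8))] range [-65.5  82.3]
blue y gaps: [(np.float64(-6.1), np.float64(-2.9)), (np.float64(2.7), np.float64(61.2))] range [-67.6  82.4]
blue y gaps: [(np.float64(-59.2), np.float64(-46.7)), (np.float64(12.2), np.float64(62.6))] range [-63.8  80.8]
```

apply_moves([
  {"grip": 0.6,"x": 0,"y": 0,"z": 0,"wx": 0,"wy": 0,"wz": 0},
  {"grip": 0.6,"x": 0,"y": 0,"z": 0,"wx": 0,"wy": 0,"wz": 0},
  {"grip": 0.6,"x": 0,"y": 0,"z": 0,"wx": 0,"wy": 0,"wz": 0},
])

```text
clock: 10.1
position: [507.8, 0.3, 40.6]
orientation: [0.743, 0.67, 0.0, 0.0]
wrist_force: [-0.4, 0.3, -0.5]
finger_gap: 68.5
finger_force: 0.0
```

apply_moves([
  {"grip": 0.8,"x": 0,"y": 0,"z": -0.6,"wx": 0,"wy": 0,"wz": 0},
  {"grip": 0.8,"x": 0,"y": 0,"z": -0.9,"wx": 0,"wy": 0,"wz": 0},
  {"grip": 0.8,"x": 0,"y": 0,"z": -0.9,"wx": 0,"wy": 0,"wz": 0},
  {"grip": 0.8,"x": 0,"y": 0,"z": -0.9,"wx": 0,"wy": 0,"wz": 0},
])

```text
clock: 10.5
position: [507.0, 0.4, 139.8]
orientation: [0.743, 0.67, -0.0, -0.0]
wrist_force: [0.5, 0.0, -0.3]
finger_gap: 76.6
finger_force: 0.0
```

```bash
python3 - <<'E'
from h import *
s=read_state();print(s["clock"],s["position"],s["finger_gap"])
for n in("scene","side"): jaws(camera(n))
plan((500,-300,145),-74,0.8,start=(507.3,-0.5,142))
E
```

```text
10.5 [5.06958113e+02 3.57476873e-01 1.39822416e+02] 76.6463592109592
blue y gaps: [(np.float64(-8.7), np.float64(-5.0)), (np.float64(14.3), np.float64(60.7))] range [-65.7  84.6]
blue y gaps: [(np.float64(9.3), np.float64(59.7))] range [-67.8  83.8]
from [ 5.073e+02 -5.000e-01  1.420e+02] -5.93 to (500, -300, 145) -74 rows 18
{'grip': 0.8, 'x': -0.553, 'y': 0.044, 'z': -0.006, 'wz': 0.945}
{'grip': 0.8, 'x': -0.549, 'y': 0.08, 'z': -0.006, 'wz': 0.945}
{'grip': 0.8, 'x': -0.542, 'y': 0.116, 'z': -0.006, 'wz': 0.945}
{'grip': 0.8, 'x': -0.534, 'y': 0.152, 'z': -0.006, 'wz': 0.945}
{'grip': 0.8, 'x': -0.522, 'y': 0.187, 'z': -0.006, 'wz': 0.945}
{'grip': 0.8, 'x': -0.509, 'y': 0.221, 'z': -0.006, 'wz': 0.945}
{'grip': 0.8, 'x': -0.493, 'y': 0.254, 'z': -0.006, 'wz': 0.945}
{'grip': 0.8, 'x': -0.476, 'y': 0.286, 'z': -0.006, 'wz': 0.945}
{'grip': 0.8, 'x': -0.456, 'y': 0.317, 'z': -0.006, 'wz': 0.945}
{'grip': 0.8, 'x': -0.434, 'y': 0.346, 'z': -0.006, 'wz': 0.945}
{'grip': 0.8, 'x': -0.41, 'y': 0.374, 'z': -0.006, 'wz': 0.945}
{'grip': 0.8, 'x': -0.384, 'y': 0.4, 'z': -0.006, 'wz': 0.945}
{'grip': 0.8, 'x': -0.357, 'y': 0.424, 'z': -0.006, 'wz': 0.945}
{'grip': 0.8, 'x': -0.328, 'y': 0.447, 'z': -0.006, 'wz': 0.945}
{'grip': 0.8, 'x': -0.298, 'y': 0.468, 'z': -0.006, 'wz': 0.945}
{'grip': 0.8, 'x': -0.267, 'y': 0.486, 'z': -0.006, 'wz': 0.945}
{'grip': 0.8, 'x': -0.234, 'y': 0.503, 'z': -0.006, 'wz': 0.945}
{'grip': 0.8, 'x': -0.2, 'y': 0.517, 'z': -0.006, 'wz': 0.945}
```

apply_moves([
  {"grip": 0.8,"x": -0.55,"y": 0.04,"z": -0.02,"wx": 0,"wy": 0,"wz": 0.945},
  {"grip": 0.8,"x": -0.55,"y": 0.08,"z": -0.02,"wx": 0,"wy": 0,"wz": 0.945},
  {"grip": 0.8,"x": -0.54,"y": 0.12,"z": -0.02,"wx": 0,"wy": 0,"wz": 0.945},
  {"grip": 0.8,"x": -0.53,"y": 0.15,"z": -0.02,"wx": 0,"wy": 0,"wz": 0.945},
  {"grip": 0.8,"x": -0.52,"y": 0.19,"z": -0.02,"wx": 0,"wy": 0,"wz": 0.945},
])

```text
clock: 11.1
position: [504.7, -83.1, 141.0]
orientation: [0.843, 0.537, -0.001, -0.001]
wrist_force: [-0.1, -0.2, 0.6]
finger_gap: 76.7
finger_force: 0.0
```

apply_moves([
  {"grip": 0.8,"x": -0.51,"y": 0.22,"z": 0,"wx": 0,"wy": 0,"wz": 0.945},
  {"grip": 0.8,"x": -0.49,"y": 0.25,"z": 0,"wx": 0,"wy": 0,"wz": 0.945},
  {"grip": 0.8,"x": -0.48,"y": 0.29,"z": 0,"wx": 0,"wy": 0,"wz": 0.945},
  {"grip": 0.8,"x": -0.46,"y": 0.32,"z": 0,"wx": 0,"wy": 0,"wz": 0.945},
  {"grip": 0.8,"x": -0.43,"y": 0.35,"z": 0,"wx": 0,"wy": 0,"wz": 0.945},
])

```text
clock: 11.6
position: [502.8, -166.5, 140.9]
orientation: [0.92, 0.392, -0.001, -0.001]
wrist_force: [0.8, 0.0, -0.3]
finger_gap: 76.8
finger_force: 0.0
```

apply_moves([
  {"grip": 0.8,"x": -0.41,"y": 0.37,"z": 0,"wx": 0,"wy": 0,"wz": 0.945},
  {"grip": 0.8,"x": -0.38,"y": 0.4,"z": 0,"wx": 0,"wy": 0,"wz": 0.945},
  {"grip": 0.8,"x": -0.36,"y": 0.42,"z": 0,"wx": 0,"wy": 0,"wz": 0.945},
  {"grip": 0.8,"x": -0.33,"y": 0.45,"z": 0,"wx": 0,"wy": 0,"wz": 0.945},
  {"grip": 0.8,"x": -0.3,"y": 0.47,"z": 0,"wx": 0,"wy": 0,"wz": 0.945},
])

```text
clock: 12.1
position: [500.7, -249.5, 140.8]
orientation: [0.972, 0.235, -0.001, -0.001]
wrist_force: [-0.0, -0.1, -0.0]
finger_gap: 77.1
finger_force: 0.0
```

apply_moves([
  {"grip": 0.8,"x": -0.27,"y": 0.49,"z": 0,"wx": 0,"wy": 0,"wz": 0.945},
  {"grip": 0.8,"x": -0.23,"y": 0.5,"z": 0,"wx": 0,"wy": 0,"wz": 0.945},
  {"grip": 0.8,"x": -0.2,"y": 0.52,"z": 0,"wx": 0,"wy": 0,"wz": 0.945},
  {"grip": 0.8,"x": 0,"y": 0,"z": 0,"wx": 0,"wy": 0,"wz": 0},
  {"grip": 0.8,"x": 0,"y": 0,"z": 0,"wx": 0,"wy": 0,"wz": 0},
])

```text
clock: 12.6
position: [499.8, -298.8, 141.0]
orientation: [0.99, 0.14, -0.001, -0.001]
wrist_force: [1.2, 1.0, -0.5]
finger_gap: 76.5
finger_force: 0.0
```

```bash
python3 - <<'E'
from h import *
s=read_state();print(s["clock"],s["position"],yaw_of(s["orientation"]),s["finger_gap"])
c=camera("wrist");save(c,"pics/w4.png");np.savez("w4.npz",**c)
P=cloud(c);q=(abs(P[...,0]-505)<45)&(abs(P[...,1]+300)<45)&(P[...,2]>53)&(P[...,2]<62)
p=P[q][:,:2].astype(np.float32);print(q.sum(),cv2.minAreaRect(p))
q&=True
q2=(abs(P[...,0]-505)<45)&(abs(P[...,1]+300)<45)&(P[...,2]>38)&(P[...,2]<50)
print(q2.sum(),np.median(P[q2],axis=0))
E
```

```text
12.6 [ 499.76830171 -298.76787853  140.96972659] -73.94870425982181 76.46853881496699
1914 ((501.25726318359375, -299.8216552734375), (33.750396728515625, 33.25725555419922), 15.189430236816406)
675 [ 524.23802992 -293.15568673   47.61438463]
```

View pics/w4.png

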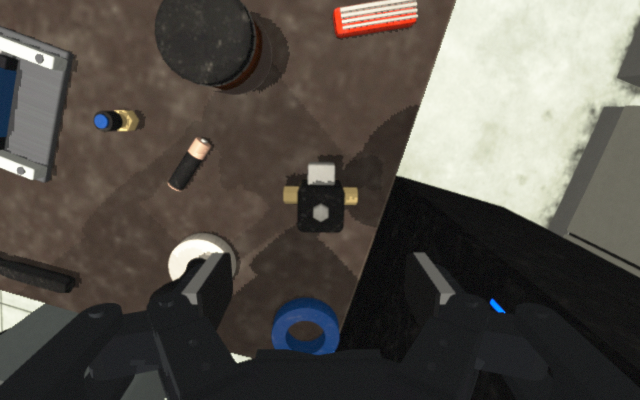

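The wrist view shows the valve coil at (321,212), centred between the fingers, with its ports along the closing line and the socket at (321,172). I descend and grip it.

apply_moves([
  {"grip": 0.8,"x": 0.02,"y": 0.02,"z": 0.96,"wx": 0,"wy": 0,"wz": 0.05},
  {"grip": 0.8,"x": 0.02,"y": 0.02,"z": 0.96,"wx": 0,"wy": 0,"wz": 0.05},
  {"grip": 0.8,"x": 0,"y": 0,"z": 0.96,"wx": 0,"wy": 0,"wz": 0},
  {"grip": 0.8,"x": 0,"y": 0,"z": 0.93,"wx": 0,"wy": 0,"wz": 0},
  {"grip": 0.8,"x": 0,"y": 0,"z": 0,"wx": 0,"wy": 0,"wz": 0},
], grip_force=50)

```text
clock: 13.15
position: [498.2, -296.6, 23.1]
orientation: [0.991, 0.137, -0.004, -0.003]
wrist_force: [-0.3, 0.9, -0.5]
finger_gap: 76.5
finger_force: 0.0
```

apply_moves([
  {"grip": 0,"x": 0,"y": 0,"z": 0,"wx": 0,"wy": 0,"wz": 0},
  {"grip": -0.1,"x": 0,"y": 0,"z": 0,"wx": 0,"wy": 0,"wz": 0},
  {"grip": -0.3,"x": 0,"y": 0,"z": 0,"wx": 0,"wy": 0,"wz": 0},
  {"grip": -1,"x": 0,"y": 0,"z": 0,"wx": 0,"wy": 0,"wz": 0},
  {"grip": -1,"x": 0,"y": 0,"z": 0,"wx": 0,"wy": 0,"wz": 0},
])

```text
clock: 13.65
position: [503.4, -300.8, 29.8]
orientation: [0.991, 0.136, 0.001, 0.001]
wrist_force: [-0.5, 1.4, 6.3]
finger_gap: 33.3
finger_force: 50.8
```

```bash
python3 - <<'E'
from h import *
s=read_state();print(s["clock"],s["position"],yaw_of(s["orientation"]),s["finger_gap"],s["wrist_force"])
E
```

```text
13.65 [ 503.39625491 -300.75313252   29.81230928] -74.37769185778286 33.287324555640005 [-0.50931295  1.35941822  6.29073887]
```

apply_moves([
  {"grip": -1,"x": 0,"y": 0,"z": 0,"wx": 0,"wy": 0,"wz": 0},
  {"grip": -1,"x": 0,"y": 0,"z": 0,"wx": 0,"wy": 0,"wz": 0},
  {"grip": -1,"x": 0,"y": 0,"z": 0,"wx": 0,"wy": 0,"wz": 0},
])

```text
clock: 13.95
position: [503.4, -300.8, 29.8]
orientation: [0.991, 0.136, 0.001, 0.001]
wrist_force: [-0.4, 2.6, 6.2]
finger_gap: 33.2
finger_force: 50.8
```

apply_moves([
  {"grip": -1,"x": 0,"y": 0,"z": -0.3,"wx": 0,"wy": 0,"wz": 0},
  {"grip": -1,"x": 0,"y": 0,"z": -0.8,"wx": 0,"wy": 0,"wz": 0},
  {"grip": -1,"x": 0,"y": 0,"z": -0.8,"wx": 0,"wy": 0,"wz": 0},
  {"grip": -1,"x": 0,"y": 0,"z": -0.8,"wx": 0,"wy": 0,"wz": 0},
  {"grip": -1,"x": 0,"y": 0,"z": -0.8,"wx": 0,"wy": 0,"wz": 0},
])

```text
clock: 14.45
position: [501.2, -299.8, 133.5]
orientation: [0.991, 0.136, -0.0, -0.0]
wrist_force: [-0.1, 0.1, -3.0]
finger_gap: 33.1
finger_force: 50.1
```

apply_moves([
  {"grip": -1,"x": 0,"y": 0,"z": 0,"wx": 0,"wy": 0,"wz": 0},
  {"grip": -1,"x": 0,"y": 0,"z": 0,"wx": 0,"wy": 0,"wz": 0},
])

```text
clock: 14.65
position: [501.8, -300.1, 132.8]
orientation: [0.991, 0.136, 0.0, 0.0]
wrist_force: [-0.3, 0.7, -2.4]
finger_gap: 33.4
finger_force: 50.3
```

```bash
cat >> h.py <<'E'
def toolpts(c,s): # cloud in tool frame
    R=Rn.from_quat(s["orientation"]).as_matrix();return (cloud(c)-s["position"])@R
E
python3 - <<'E'
from h import *
s=read_state();print(s["clock"],s["position"],yaw_of(s["orientation"]),s["finger_gap"],s["wrist_force"])
c=camera("wrist");T=toolpts(c,s)
save(c,"pics/w5.png");np.savez("w5.npz",**c)
q=(abs(T[...,0])<45)&(abs(T[...,1])<16)&(T[...,2]<5)&(T[...,2]>-60)
h,e=np.histogram(T[q][:,2],np.arange(-60,8,4));print(dict(zip(e.astype(int).tolist(),h.tolist())))
for lo,hi in((-36,-20),(-20,-5)):
    k=q&(T[...,2]>lo)&(T[...,2]<hi);print(lo,k.sum(),np.round(np.percentile(T[k],[1,50,99],axis=0),1).tolist())
plan((0,0,0),0,0,start=(0,0,0),yaw0=0)
E
```

```text
14.65 [ 501.81583656 -300.13655827  132.75825391] -74.37974371102317 33.444603866290265 [-0.26653585  0.74508624 -2.41113973]
{-60: 5, -56: 2, -52: 0, -48: 0, -44: 0, -40: 64, -36: 713, -32: 3785, -28: 1954, -24: 316, -20: 1927, -16: 261, -12: 188, -8: 132, -4: 52, 0: 47}
-36 6768 [[-17.6, -15.6, -35.1], [2.0, 0.1, -28.3], [15.2, 15.9, -20.8]]
-20 2484 [[13.4, -15.0, -19.7], [22.3, -0.7, -17.5], [30.1, 14.3, -6.2]]
from [0. 0. 0.] 0 to (0, 0, 0) 0 rows 1
{'grip': 0, 'x': 0.0, 'y': 0.0, 'z': 0.0, 'wz': 0.0}
```

View pics/w5.png

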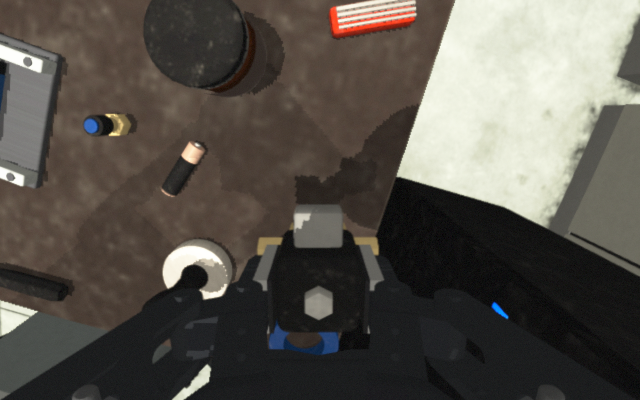

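The view shows the valve upright in the grip, its coil at (318,285) and the socket square to the fingers at (317,225).

```bash
python3 -c "
from h import *
plan((515.5,82.8,133),-5.93,-1)"
```

```text
from [ 501.  -299.5  131.5] -74.38 to (515.5, 82.8, 133) -5.93 rows 18
{'grip': -1, 'x': 0.217, 'y': -0.675, 'z': -0.003, 'wz': -0.951}
{'grip': -1, 'x': 0.261, 'y': -0.659, 'z': -0.003, 'wz': -0.951}
{'grip': -1, 'x': 0.304, 'y': -0.64, 'z': -0.003, 'wz': -0.951}
{'grip': -1, 'x': 0.346, 'y': -0.619, 'z': -0.003, 'wz': -0.951}
{'grip': -1, 'x': 0.386, 'y': -0.594, 'z': -0.003, 'wz': -0.951}
{'grip': -1, 'x': 0.424, 'y': -0.567, 'z': -0.003, 'wz': -0.951}
{'grip': -1, 'x': 0.461, 'y': -0.538, 'z': -0.003, 'wz': -0.951}
{'grip': -1, 'x': 0.496, 'y': -0.506, 'z': -0.003, 'wz': -0.951}
{'grip': -1, 'x': 0.528, 'y': -0.472, 'z': -0.003, 'wz': -0.951}
{'grip': -1, 'x': 0.558, 'y': -0.436, 'z': -0.003, 'wz': -0.951}
{'grip': -1, 'x': 0.586, 'y': -0.398, 'z': -0.003, 'wz': -0.951}
{'grip': -1, 'x': 0.611, 'y': -0.358, 'z': -0.003, 'wz': -0.951}
{'grip': -1, 'x': 0.634, 'y': -0.317, 'z': -0.003, 'wz': -0.951}
{'grip': -1, 'x': 0.653, 'y': -0.274, 'z': -0.003, 'wz': -0.951}
{'grip': -1, 'x': 0.67, 'y': -0.23, 'z': -0.003, 'wz': -0.951}
{'grip': -1, 'x': 0.684, 'y': -0.185, 'z': -0.003, 'wz': -0.951}
{'grip': -1, 'x': 0.695, 'y': -0.14, 'z': -0.003, 'wz': -0.951}
{'grip': -1, 'x': 0.702, 'y': -0.093, 'z': -0.003, 'wz': -0.951}
```

apply_moves([
  {"grip": -1,"x": 0.22,"y": -0.67,"z": 0,"wx": 0,"wy": 0,"wz": -0.95},
  {"grip": -1,"x": 0.26,"y": -0.66,"z": 0,"wx": 0,"wy": 0,"wz": -0.95},
  {"grip": -1,"x": 0.3,"y": -0.64,"z": 0,"wx": 0,"wy": 0,"wz": -0.95},
  {"grip": -1,"x": 0.35,"y": -0.62,"z": 0,"wx": 0,"wy": 0,"wz": -0.95},
  {"grip": -1,"x": 0.39,"y": -0.59,"z": 0,"wx": 0,"wy": 0,"wz": -0.95},
])

```text
clock: 15.2
position: [504.4, -192.4, 130.0]
orientation: [0.954, 0.299, -0.002, -0.001]
wrist_force: [1.0, -0.4, -2.0]
finger_gap: 33.3
finger_force: 50.3
```

apply_moves([
  {"grip": -1,"x": 0.42,"y": -0.57,"z": 0,"wx": 0,"wy": 0,"wz": -0.95},
  {"grip": -1,"x": 0.46,"y": -0.54,"z": 0,"wx": 0,"wy": 0,"wz": -0.95},
  {"grip": -1,"x": 0.5,"y": -0.51,"z": 0,"wx": 0,"wy": 0,"wz": -0.95},
  {"grip": -1,"x": 0.53,"y": -0.47,"z": 0,"wx": 0,"wy": 0,"wz": -0.95},
  {"grip": -1,"x": 0.56,"y": -0.44,"z": 0,"wx": 0,"wy": 0,"wz": -0.95},
])

```text
clock: 15.7
position: [508.2, -86.2, 130.2]
orientation: [0.892, 0.452, -0.002, -0.001]
wrist_force: [-0.3, -0.2, -2.4]
finger_gap: 33.3
finger_force: 50.3
```

apply_moves([
  {"grip": -1,"x": 0.59,"y": -0.4,"z": 0,"wx": 0,"wy": 0,"wz": -0.95},
  {"grip": -1,"x": 0.61,"y": -0.36,"z": 0,"wx": 0,"wy": 0,"wz": -0.95},
  {"grip": -1,"x": 0.63,"y": -0.32,"z": 0,"wx": 0,"wy": 0,"wz": -0.95},
  {"grip": -1,"x": 0.65,"y": -0.27,"z": 0,"wx": 0,"wy": 0,"wz": -0.95},
  {"grip": -1,"x": 0.67,"y": -0.23,"z": 0,"wx": 0,"wy": 0,"wz": -0.95},
])

```text
clock: 16.2
position: [512.2, 19.6, 130.2]
orientation: [0.805, 0.593, -0.002, -0.001]
wrist_force: [-0.6, 0.4, -2.6]
finger_gap: 33.3
finger_force: 50.3
```

apply_moves([
  {"grip": -1,"x": 0.68,"y": -0.18,"z": 0,"wx": 0,"wy": 0,"wz": -0.95},
  {"grip": -1,"x": 0.69,"y": -0.14,"z": 0,"wx": 0,"wy": 0,"wz": -0.95},
  {"grip": -1,"x": 0.7,"y": -0.09,"z": 0,"wx": 0,"wy": 0,"wz": -0.95},
  {"grip": -1,"x": 0,"y": 0,"z": 0,"wx": 0,"wy": 0,"wz": 0},
  {"grip": -1,"x": 0,"y": 0,"z": 0,"wx": 0,"wy": 0,"wz": 0},
])

```text
clock: 16.7
position: [515.2, 82.0, 130.7]
orientation: [0.743, 0.669, -0.002, -0.001]
wrist_force: [0.5, -0.4, -2.7]
finger_gap: 33.1
finger_force: 50.4
```

```bash
python3 - <<'E'
from h import *
s=read_state();print(s["clock"],s["position"],yaw_of(s["orientation"]),s["finger_gap"],Rn.from_quat(s["orientation"]).as_matrix()[:,2])
c=camera("wrist");save(c,"pics/w6.png");np.savez("w6.npz",**c);jaws(c)
P,H,S,V=masks(c);L=(P[...,:2]-O)@RC
q=(H>100)&(H<125)&(S>110)&(abs(P[...,2]-27)<4)&(L[...,1]>40);print("fixed",np.round(np.percentile(L[q],[1,50,99],axis=0),1).tolist())
plan((515.5,82.8,60),-5.93,-1)
E
```

```text
16.7 [515.20612144  81.98897044 130.74365498] -5.951155624895085 33.125308146786665 [-3.39529143e-03 -9.06106132e-04 -9.99993825e-01]
blue y gaps: [] range [64.2 85. ]
fixed [[-39.9, 64.4], [0.4, 74.6], [40.7, 84.8]]
from [515.5  81.6 131.1] -6.0 to (515.5, 82.8, 60) -5.93 rows 3
{'grip': -1, 'x': 0.014, 'y': -0.001, 'z': 0.79, 'wz': -0.005}
{'grip': -1, 'x': 0.014, 'y': -0.001, 'z': 0.79, 'wz': -0.005}
{'grip': -1, 'x': 0.014, 'y': -0.001, 'z': 0.79, 'wz': -0.005}
```

View pics/w6.png

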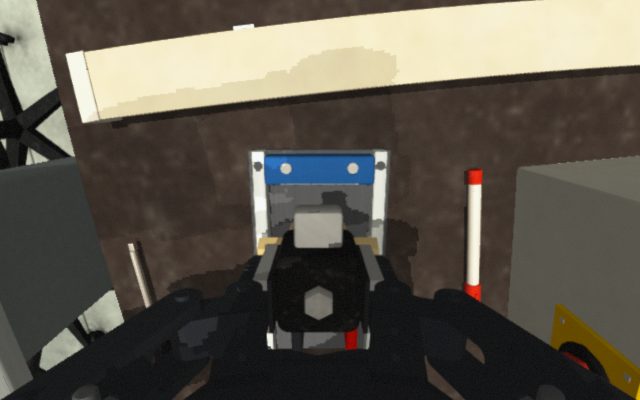

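The view shows the valve centred over the bed between the rails (columns 260 and 380), its socket at (318,225) pointing to the blue fixed jaw. I lower it now.

apply_moves([
  {"grip": -1,"x": 0.01,"y": 0,"z": 0.79,"wx": 0,"wy": 0,"wz": 0},
  {"grip": -1,"x": 0.01,"y": 0,"z": 0.79,"wx": 0,"wy": 0,"wz": 0},
  {"grip": -1,"x": 0.01,"y": 0,"z": 0.79,"wx": 0,"wy": 0,"wz": 0},
  {"grip": -1,"x": 0,"y": 0,"z": 0.4,"wx": 0,"wy": 0,"wz": 0},
  {"grip": -1,"x": 0,"y": 0,"z": 0.1,"wx": 0,"wy": 0,"wz": 0},
])

```text
clock: 17.25
position: [514.9, 82.0, 44.4]
orientation: [0.743, 0.669, -0.002, -0.001]
wrist_force: [0.3, 0.2, -2.4]
finger_gap: 33.7
finger_force: 50.4
```

apply_moves([
  {"grip": -1,"x": 0,"y": 0,"z": 0.05,"wx": 0,"wy": 0,"wz": 0},
  {"grip": -1,"x": 0,"y": 0,"z": 0,"wx": 0,"wy": 0,"wz": 0},
  {"grip": -1,"x": 0,"y": 0,"z": 0,"wx": 0,"wy": 0,"wz": 0},
])

```text
clock: 17.55
position: [517.8, 83.0, 46.2]
orientation: [0.743, 0.669, 0.001, 0.001]
wrist_force: [0.5, 0.9, -2.6]
finger_gap: 33.2
finger_force: 50.4
```

apply_moves([
  {"grip": -1,"x": 0,"y": -0.05,"z": 0.15,"wx": 0,"wy": 0,"wz": 0},
  {"grip": -1,"x": 0,"y": 0,"z": 0,"wx": 0,"wy": 0,"wz": 0},
  {"grip": -1,"x": 0,"y": 0,"z": 0,"wx": 0,"wy": 0,"wz": 0},
])

```text
clock: 17.85
position: [515.0, 83.2, 40.4]
orientation: [0.743, 0.669, -0.0, -0.0]
wrist_force: [0.2, 0.3, -1.3]
finger_gap: 33.6
finger_force: 50.4
```

apply_moves([
  {"grip": -1,"x": 0,"y": 0,"z": 0.05,"wx": 0,"wy": 0,"wz": 0},
  {"grip": -1,"x": 0,"y": 0,"z": 0,"wx": 0,"wy": 0,"wz": 0},
])

```text
clock: 18.05
position: [515.1, 83.1, 38.9]
orientation: [0.743, 0.669, -0.0, -0.0]
wrist_force: [0.2, -0.5, -2.9]
finger_gap: 33.2
finger_force: 50.4
```

apply_moves([
  {"grip": -1,"x": 0,"y": 0,"z": 0.04,"wx": 0,"wy": 0,"wz": 0},
  {"grip": -1,"x": 0,"y": 0,"z": 0,"wx": 0,"wy": 0,"wz": 0},
])

```text
clock: 18.25
position: [515.3, 83.2, 37.9]
orientation: [0.743, 0.669, 0.0, 0.0]
wrist_force: [-0.3, 0.7, -1.6]
finger_gap: 33.3
finger_force: 50.5
```

apply_moves([
  {"grip": -1,"x": 0,"y": 0,"z": 0.03,"wx": 0,"wy": 0,"wz": 0},
  {"grip": -1,"x": 0,"y": 0,"z": 0,"wx": 0,"wy": 0,"wz": 0},
])

```text
clock: 18.45
position: [515.4, 83.2, 37.9]
orientation: [0.743, 0.669, -0.0, -0.0]
wrist_force: [-3.5, -0.6, 6.2]
finger_gap: 33.2
finger_force: 51.4
```

apply_moves([
  {"grip": -1,"x": 0,"y": 0,"z": 0.03,"wx": 0,"wy": 0,"wz": 0},
  {"grip": -1,"x": 0,"y": 0,"z": 0,"wx": 0,"wy": 0,"wz": 0},
])

```text
clock: 18.65
position: [515.4, 83.2, 37.8]
orientation: [0.743, 0.669, -0.0, -0.0]
wrist_force: [-5.6, -0.0, 11.5]
finger_gap: 33.3
finger_force: 52.2
```

apply_moves([
  {"grip": -1,"x": 0,"y": 0,"z": -0.04,"wx": 0,"wy": 0,"wz": 0},
  {"grip": 0,"x": 0,"y": 0,"z": 0,"wx": 0,"wy": 0,"wz": 0},
  {"grip": 0.2,"x": 0,"y": 0,"z": 0,"wx": 0,"wy": 0,"wz": 0},
  {"grip": 0.2,"x": 0,"y": 0,"z": 0,"wx": 0,"wy": 0,"wz": 0},
  {"grip": 0.2,"x": 0,"y": 0,"z": -0.3,"wx": 0,"wy": 0,"wz": 0},
], grip_force=40)

```text
clock: 19.15
position: [513.9, 82.9, 45.1]
orientation: [0.743, 0.669, -0.001, -0.001]
wrist_force: [0.7, 0.4, -0.3]
finger_gap: 51.1
finger_force: 0.0
```

apply_moves([
  {"grip": 0.2,"x": 0,"y": 0,"z": -0.8,"wx": 0,"wy": 0,"wz": 0},
  {"grip": 0.2,"x": 0,"y": 0,"z": -0.8,"wx": 0,"wy": 0,"wz": 0},
  {"grip": 0.6,"x": 0,"y": 0,"z": -0.8,"wx": 0,"wy": 0,"wz": 0},
  {"grip": 0.6,"x": 0,"y": 0,"z": 0,"wx": 0,"wy": 0,"wz": 0},
  {"grip": 0.6,"x": 0,"y": 0,"z": 0,"wx": 0,"wy": 0,"wz": 0},
])

```text
clock: 19.65
position: [515.9, 83.2, 119.1]
orientation: [0.743, 0.669, 0.001, 0.001]
wrist_force: [-0.2, 0.6, 0.6]
finger_gap: 68.7
finger_force: 0.0
```

```bash
python3 - <<'E'
from h import *
s=read_state();print(s["clock"],s["position"],s["finger_gap"])
plan((507.4,-0.5,120),-5.93,0.6)
for n in("scene","side"):
    c=camera(n);jaws(c);P=cloud(c);L=(P[...,:2]-O)@RC
    q=(abs(L[...,0])<24)&(L[...,1]>20)&(L[...,1]<85)&(P[...,2]>55)&(P[...,2]<70);print(n,q.sum(),cv2.minAreaRect(L[q].astype(np.float32)))
E
```

```text
19.65 [515.86287982  83.1809903  119.06723211] 68.6564564270201
from [515.9  83.2 119.1] -5.97 to (507.4, -0.5, 120) -5.93 rows 3
{'grip': 0.6, 'x': -0.935, 'y': 0.003, 'z': -0.01, 'wz': -0.004}
{'grip': 0.6, 'x': -0.935, 'y': 0.003, 'z': -0.01, 'wz': -0.004}
{'grip': 0.6, 'x': -0.935, 'y': 0.003, 'z': -0.01, 'wz': -0.004}
blue y gaps: [(np.float64(13.7), np.float64(63.4)), (np.float64(70.5), np.float64(74.5))] range [-65.1  82.4]
scene 162 ((-2.1646804809570312, 52.31780242919922), (33.553794860839844, 51.132965087890625), 0.14793804287910461)
blue y gaps: [(np.float64(6.5), np.float64(9.9)), (np.float64(12.8), np.float64(59.7)), (np.float64(65.3), np.float64(68.7)), (np.float64(74.2), np.float64(81.9))] range [-67.   81.9]
side 128 ((-0.5755367279052734, 43.263214111328125), (33.50779724121094, 35.690956115722656), 2.6443581581115723)
```

apply_moves([
  {"grip": 0.6,"x": -0.93,"y": 0,"z": 0,"wx": 0,"wy": 0,"wz": 0},
  {"grip": 0.6,"x": -0.93,"y": 0,"z": 0,"wx": 0,"wy": 0,"wz": 0},
  {"grip": 0.6,"x": -0.93,"y": 0,"z": 0,"wx": 0,"wy": 0,"wz": 0},
  {"grip": 0.6,"x": 0,"y": 0,"z": 0,"wx": 0,"wy": 0,"wz": 0},
  {"grip": 0.6,"x": 0,"y": 0,"z": 0,"wx": 0,"wy": 0,"wz": 0},
])

```text
clock: 20.25
position: [505.5, -0.3, 116.9]
orientation: [0.744, 0.669, -0.001, -0.001]
wrist_force: [0.3, -0.1, -1.4]
finger_gap: 68.3
finger_force: 0.0
```

```bash
python3 - <<'E'
from h import *
s=read_state();print(s["clock"],s["position"],yaw_of(s["orientation"]))
c=camera("wrist");P,H,S,V=masks(c);L=(P[...,:2]-O)@RC;z=P[...,2]
def st(q,t): print(t,q.sum(),np.round(np.percentile(np.c_[L[q],z[q]],[1,50,99],axis=0),1).tolist()) if q.any() else 0
st(((H<8)|(H>172))&(S>150)&(abs(z-77)<4)&(abs(L[...,0])<40),"red")
st((V<60)&(abs(z-77)<3)&(abs(L[...,0]+15)<7)&(abs(L[...,1]+36)<25),"thumb")
jaws(c)
q=(abs(L[...,0])<24)&(L[...,1]>20)&(L[...,1]<85)&(z>62)&(z<69);print(q.sum(),cv2.minAreaRect(L[q].astype(np.float32)))
save(c,"pics/w7.png")
plan((507.4,-0.5,38),-5.93,.6)
E
```

```text
20.25 [ 5.05541317e+02 -3.33977348e-01  1.16913586e+02] -6.076546158637504
red 557 [[18.8, -46.6, 73.7], [22.5, -33.8, 77.3], [26.7, -22.3, 78.8]]
thumb 523 [[-18.6, -46.6, 74.7], [-14.8, -33.9, 77.4], [-11.2, -22.5, 79.1]]
blue y gaps: [(np.float64(12.8), np.float64(64.3))] range [-62.9  84.9]
3362 ((-0.03793907165527344, 46.74753189086914), (33.56039810180664, 33.687103271484375), 89.67957305908203)
from [5.058e+02 2.000e-01 1.172e+02] -6.02 to (507.4, -0.5, 38) -5.93 rows 3
{'grip': 0.6, 'x': -0.006, 'y': 0.018, 'z': 0.88, 'wz': -0.007}
{'grip': 0.6, 'x': -0.006, 'y': 0.018, 'z': 0.88, 'wz': -0.007}
{'grip': 0.6, 'x': -0.006, 'y': 0.018, 'z': 0.88, 'wz': -0.007}
```

View pics/w7.png

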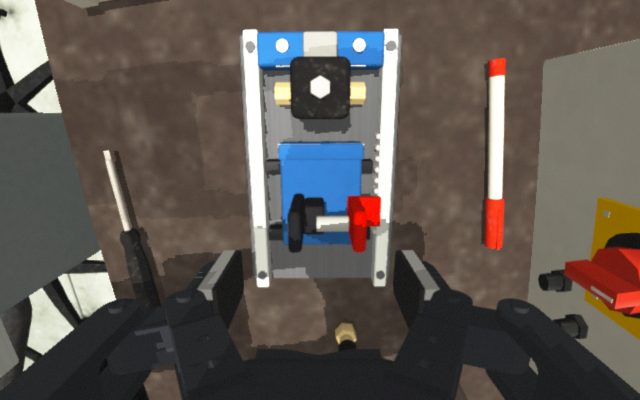

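The view shows the valve upright and square at (320,87), its flat body sides facing the jaws. The plates are at (296,222) and (362,222).

apply_moves([
  {"grip": 0.6,"x": 0.01,"y": 0.02,"z": 0.88,"wx": 0,"wy": 0,"wz": 0},
  {"grip": 0.6,"x": 0.01,"y": 0.02,"z": 0.88,"wx": 0,"wy": 0,"wz": 0},
  {"grip": 0.6,"x": 0.01,"y": 0.02,"z": 0.88,"wx": 0,"wy": 0,"wz": 0},
  {"grip": 0.6,"x": 0,"y": 0,"z": 0,"wx": 0,"wy": 0,"wz": 0},
  {"grip": 0.6,"x": 0,"y": 0,"z": 0,"wx": 0,"wy": 0,"wz": 0},
])

```text
clock: 20.8
position: [507.8, 1.4, 38.5]
orientation: [0.743, 0.67, -0.001, -0.001]
wrist_force: [0.5, -0.2, 0.7]
finger_gap: 68.4
finger_force: 0.0
```

apply_moves([
  {"grip": -1,"x": 0,"y": 0,"z": 0,"wx": 0,"wy": 0,"wz": 0},
  {"grip": -1,"x": 0,"y": 0,"z": 0,"wx": 0,"wy": 0,"wz": 0},
  {"grip": -1,"x": 0,"y": 0,"z": 0,"wx": 0,"wy": 0,"wz": 0},
  {"grip": -1,"x": 0,"y": 0,"z": 0,"wx": 0,"wy": 0,"wz": 0},
  {"grip": -1,"x": 0,"y": 0,"z": 0,"wx": 0,"wy": 0,"wz": 0},
])

```text
clock: 21.3
position: [507.2, 1.1, 41.5]
orientation: [0.743, 0.67, -0.001, -0.001]
wrist_force: [-11.8, 2.7, 16.6]
finger_gap: 38.9
finger_force: 39.0
```

apply_moves([
  {"grip": -1,"x": 0.1,"y": 0,"z": -0.05,"wx": 0,"wy": 0,"wz": 0},
  {"grip": -1,"x": 0.15,"y": 0,"z": 0,"wx": 0,"wy": 0,"wz": 0},
  {"grip": -1,"x": 0.15,"y": 0,"z": 0,"wx": 0,"wy": 0,"wz": 0},
  {"grip": -1,"x": 0.1,"y": 0,"z": 0,"wx": 0,"wy": 0,"wz": 0},
  {"grip": -1,"x": 0,"y": 0,"z": 0,"wx": 0,"wy": 0,"wz": 0},
])

```text
clock: 21.8
position: [508.7, 15.9, 41.6]
orientation: [0.743, 0.67, -0.001, -0.001]
wrist_force: [-9.1, 1.0, 6.1]
finger_gap: 38.6
finger_force: 43.4
```

apply_moves([
  {"grip": -1,"x": 0.05,"y": 0,"z": 0,"wx": 0,"wy": 0,"wz": 0},
  {"grip": -1,"x": 0.05,"y": 0,"z": 0,"wx": 0,"wy": 0,"wz": 0},
  {"grip": -1,"x": 0.05,"y": 0,"z": 0,"wx": 0,"wy": 0,"wz": 0},
  {"grip": -1,"x": 0.04,"y": 0,"z": 0,"wx": 0,"wy": 0,"wz": 0},
  {"grip": -1,"x": 0,"y": 0,"z": 0,"wx": 0,"wy": 0,"wz": 0},
])

```text
clock: 22.3
position: [509.2, 21.3, 41.6]
orientation: [0.743, 0.67, -0.001, -0.001]
wrist_force: [-8.6, 0.4, 6.3]
finger_gap: 38.8
finger_force: 43.4
```

```bash
python3 - <<'E'
from h import *
s=read_state();print(s["clock"],s["position"],(s["position"][:2]-O)@RC,s["wrist_force"])
c=camera("wrist");P,H,S,V=masks(c);L=(P[...,:2]-O)@RC;z=P[...,2]
jaws(c);q=(abs(L[...,0])<24)&(L[...,1]>20)&(L[...,1]<85)&(z>62)&(z<69);print(q.sum(),cv2.minAreaRect(L[q].astype(np.float32)))
E
```

```text
22.3 [509.19050556  21.27030684  41.6399639 ] [  0.44536208 -14.05891254] [-8.5930389   0.42135916  6.31962868]
blue y gaps: [(np.float64(-38.7), np.float64(-25.7)), (np.float64(32.5), np.float64(64.1))] range [-42.7  84.8]
7987 ((-0.032135009765625, 46.733150482177734), (34.019378662109375, 34.01943588256836), 89.93060302734375)
```

apply_moves([
  {"grip": -1,"x": 0.04,"y": 0,"z": 0,"wx": 0,"wy": 0,"wz": 0},
  {"grip": -1,"x": 0.04,"y": 0,"z": 0,"wx": 0,"wy": 0,"wz": 0},
  {"grip": -1,"x": 0.02,"y": 0,"z": 0,"wx": 0,"wy": 0,"wz": 0},
  {"grip": -1,"x": 0,"y": 0,"z": 0,"wx": 0,"wy": 0,"wz": 0},
])

```text
clock: 22.75
position: [509.5, 23.8, 41.7]
orientation: [0.743, 0.67, -0.001, -0.0]
wrist_force: [-9.5, -1.0, 6.1]
finger_gap: 38.9
finger_force: 43.4
```

apply_moves([
  {"grip": -1,"x": 0.03,"y": 0,"z": 0,"wx": 0,"wy": 0,"wz": 0},
  {"grip": -1,"x": 0,"y": 0,"z": 0,"wx": 0,"wy": 0,"wz": 0},
])

```text
clock: 22.95
position: [509.5, 24.6, 41.6]
orientation: [0.742, 0.67, -0.001, -0.0]
wrist_force: [-7.7, -1.8, 6.5]
finger_gap: 38.5
finger_force: 43.4
```

```bash
python3 - <<'E'
from h import *
s=read_state();print(s["clock"],s["position"],(s["position"][:2]-O)@RC,s["wrist_force"])
c=camera("wrist");P,H,S,V=masks(c);L=(P[...,:2]-O)@RC;z=P[...,2]
jaws(c);q=(abs(L[...,0])<24)&(L[...,1]>20)&(L[...,1]<85)&(z>62)&(z<69);print(q.sum(),cv2.minAreaRect(L[q].astype(np.float32)))
E
```

```text
22.95 [509.53654465  24.64048655  41.64111083] [  0.44136491 -10.67101669] [-7.72660955 -1.8029055   6.5405696 ]
blue y gaps: [(np.float64(-35.3), np.float64(-22.2)), (np.float64(35.8), np.float64(64.3))] range [-39.2  84.9]
8022 ((-0.09658241271972656, 49.37139129638672), (33.88755416870117, 34.12914276123047), 0.07142911106348038)
```

apply_moves([
  {"grip": -1,"x": 0.02,"y": 0,"z": 0,"wx": 0,"wy": 0,"wz": 0},
  {"grip": -1,"x": 0,"y": 0,"z": 0,"wx": 0,"wy": 0,"wz": 0},
])

```text
clock: 23.2
position: [509.6, 25.2, 41.6]
orientation: [0.743, 0.67, -0.001, -0.0]
wrist_force: [-9.1, -2.1, 5.4]
finger_gap: 38.8
finger_force: 43.4
```

apply_moves([
  {"grip": -1,"x": 0.02,"y": 0,"z": 0,"wx": 0,"wy": 0,"wz": 0},
  {"grip": -1,"x": 0,"y": 0,"z": 0,"wx": 0,"wy": 0,"wz": 0},
])

```text
clock: 23.4
position: [509.6, 25.3, 41.6]
orientation: [0.742, 0.67, -0.002, -0.0]
wrist_force: [-9.3, -4.1, 6.1]
finger_gap: 38.6
finger_force: 43.3
```

apply_moves([
  {"grip": -1,"x": 0.02,"y": 0,"z": 0,"wx": 0,"wy": 0,"wz": 0},
  {"grip": -1,"x": 0,"y": 0,"z": 0,"wx": 0,"wy": 0,"wz": 0},
])

```text
clock: 23.6
position: [509.6, 25.3, 41.6]
orientation: [0.742, 0.67, -0.002, 0.0]
wrist_force: [-9.8, -6.1, 6.4]
finger_gap: 38.7
finger_force: 43.2
```

apply_moves([
  {"grip": 0.2,"x": 0,"y": 0,"z": 0,"wx": 0,"wy": 0,"wz": 0},
  {"grip": 0.6,"x": 0,"y": 0,"z": 0,"wx": 0,"wy": 0,"wz": 0},
  {"grip": 0.6,"x": 0,"y": 0,"z": 0,"wx": 0,"wy": 0,"wz": 0},
  {"grip": 0.6,"x": 0,"y": 0,"z": 0,"wx": 0,"wy": 0,"wz": 0},
])

```text
clock: 24.0
position: [511.4, 27.0, 41.0]
orientation: [0.743, 0.669, 0.0, 0.0]
wrist_force: [0.1, 0.7, 0.1]
finger_gap: 68.4
finger_force: 0.0
```

apply_moves([
  {"grip": 0.6,"x": 0,"y": 0,"z": -0.7,"wx": 0,"wy": 0,"wz": 0},
  {"grip": 0.6,"x": 0,"y": 0,"z": -0.9,"wx": 0,"wy": 0,"wz": 0},
  {"grip": 0.6,"x": 0,"y": 0,"z": -0.9,"wx": 0,"wy": 0,"wz": 0},
  {"grip": 0.6,"x": -0.5,"y": 0,"z": -0.4,"wx": 0,"wy": 0,"wz": 0},
  {"grip": 0.6,"x": 0,"y": 0,"z": 0,"wx": 0,"wy": 0,"wz": 0},
])

```text
clock: 24.5
position: [511.1, 10.5, 129.6]
orientation: [0.743, 0.669, 0.001, 0.002]
wrist_force: [0.3, -0.6, -1.1]
finger_gap: 68.6
finger_force: 0.0
```

```bash
python3 - <<'E'
from h import *
s=read_state();print(s["clock"],s["position"],s["finger_gap"])
c=camera("wrist");P,H,S,V=masks(c);L=(P[...,:2]-O)@RC;z=P[...,2]
def st(q,t): print(t,q.sum(),np.round(np.percentile(np.c_[L[q],z[q]],[1,50,99],axis=0),1).tolist()) if q.any() else 0
st(((H<8)|(H>172))&(S>150)&(abs(z-77)<4)&(abs(L[...,0])<40),"red")
st((V<60)&(abs(z-77)<3)&(abs(L[...,0]+15)<7)&(abs(L[...,1]+10)<25),"thumb")
jaws(c);q=(abs(L[...,0])<24)&(L[...,1]>20)&(L[...,1]<85)&(z>62)&(z<69);st(q,"coil");print(q.sum(),cv2.minAreaRect(L[q].astype(np.float32)))
c=camera("side");P=cloud(c);q=(np.hypot(P[...,0]-515,P[...,1]+125)<18)&(P[...,2]>8);print("fit",q.sum(),np.round(np.percentile(P[q],[2,50,98],axis=0),1).tolist())
E
```

```text
24.5 [511.08298774  10.52400924 129.5557136 ] 68.59562785211804
red 472 [[19.4, -22.7, 74.1], [22.8, -10.1, 77.3], [26.6, 1.6, 78.9]]
thumb 479 [[-18.5, -22.5, 74.8], [-14.8, -9.6, 77.5], [-11.2, 1.5, 79.1]]
blue y gaps: [(np.float64(36.1), np.float64(64.3))] range [-38.9  85. ]
coil 2836 [[-16.4, 33.5, 63.5], [-0.4, 50.6, 66.1], [16.3, 66.7, 67.8]]
2836 ((-0.18818283081054688, 50.132041931152344), (33.515838623046875, 33.688255310058594), 0.31005188822746277)
fit 103 [[508.1, -135.0, 8.3], [514.9, -131.1, 25.1], [523.9, -123.1, 40.2]]
```

```bash
python3 -c "
from bench import finish_job
print(finish_job())"
```

```text
the job is handed in; nothing more can be done
None
```

The job is handed in at about 24.6 s of the 72 s: the valve stands upright and square in the clamp, held snugly, with the jaw latched in its 26.2 mm notch and the red tab fully released. The small fitting stands on the bench clear of the clamp. I moved nothing else; I did not re-measure the other bench objects, and no verdict came back.

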